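# Refit the plug-in heaters of a curing mould

## Robot

A 6-joint arm with a two-finger parallel gripper is mounted at the origin on the work surface. World frame = base frame: x ahead of the robot, y to its left, z up, the work surface at z = 0. Lengths are in m, angles in rad, forces in N, time in s.
With the tool pointing down it reaches from about 0.25 to 0.725 m from the base axis. Payload 9.7 kg.
Tool frame: the origin (TCP) lies at the very end of the fingers, on their centre line; the grasp point (between the pads) lies 19 mm behind it (r.tcp_to_grasp is the distance from the TCP to the grasp point, in m); z points along the fingers, y is the line along which they close (so a half turn about z gives the same grasp; the last joint's range is limited). The gripper opens to 85 mm and grips with 20 to 120 N. Pads are 22 mm wide; open, the fingers measure 114 mm over their backs; the gripper's body (76 mm by 85 mm) begins 54 mm behind the grasp point. The pads swing forward as they close: fully open they stand 13 mm farther back than shut.
Start: joints at [1.229, 0.087, 0.176, 1.66, 0, 1.571], TCP at [0.184, 0.518, 0.209] pointing down, gripper open.
Joint ranges: [-3.13, 3.13], [-0.85, 1.81], [-1.15, 1.24], [-2.2, 2.28], [-1.44, 1.52], [-3.14, 3.14]. Speed limits (rad/s): [2.22, 2.22, 2.57, 3.14, 3.14, 3.14].

## Interface

Orientations are given as a unit quaternion [x, y, z, w].
In Python, from rig import r, read_camera, camera_info gives the robot as it stands.
- The arm moves only by the shell command python3 -m handwheel 'ROWS' [OPENING] [FORCE]. ROWS is text: rows parted by semicolons, each of 6 numbers parted by spaces: the shift along the world's x, y, z in units of 0.025 m (1.0 is 0.025 m), then the turn, a rotation vector about the world's x, y, z in units of 5 degrees (1.0 is 5 degrees). In form: dx dy dz ax ay az; .... A call has 1 to 20 rows; each row shifts and turns the commanded pose from where the row before left it; what a row does not reach is not made up. A row lasts 1/12 s, in which the tool goes at most 41.7 mm and 7.16 degrees, less where a joint would pass 70% of its speed; a pose out of reach is approached as far as the arm can. A call with a number of a shift or a turn outside -1 to 1 is refused whole. A call with a gripper value outside its range is refused whole. OPENING is the closure, from -1 (fully open) to 1 (shut), set as the call begins (- or left out, the last holds). The fingers move at their own pace and stop on an object; FORCE is the grip in N (left out, the last holds). Time passes only in rows, so rows that do not move let the fingers close. It gives the time, the measured TCP pose, the force, the opening and the grip force at its end, in the units of the state.
- r.state(): the state, without advancing time (a new reading comes with each control period).
- read_camera(name): name is "side" or "top" or "wrist"; returns the picture (384x512x3 uint8, blue, green, red); there is no depth.
- camera_info(name): a dict with "camera_matrix" (3x3 intrinsics, pixels), "pose" (4x4, takes a point from camera to world coordinates). Camera axes: x right, y up, looking along -z (the intrinsics and any distortion apply to the point x, -y, -z); pixel columns grow to the right and rows downward; lengths in m; the calibration is good to about 2 mm. A picture is of the moment at which its call begins: read the wrist's pose just before it. camera_info takes no time and is no camera call; for the wrist camera it gives the pose at the moment of the call.
- r.finish_job(): hands the job in; it is judged then, once.
The state is a dict: "clock": time; "joint_positions": joint angles; "dq": joint speeds; "joint_efforts": joint torques, N m; "position": TCP position; "ee_rot": TCP orientation; "wrist_force": force on the tool from outside, world axes, zero at the start; "moment": the same for the moment, N m; "gripper_width": finger opening in m; "grasp_force": force on a finger pad.
Only numpy, scipy, OpenCV 4.12 (cv2) and the standard library are available. Lean on these libraries where they do the work, as an engineer would, in place of code of your own. Each camera call takes 0.05 s, during which the arm holds its last target. There are 200 camera calls.

## Task

Throw the isolator handle over to off, and touch the heaters only while it is off. In whatever order suits, pull the two old round-barrelled heaters out of the mould and put both in the steel tray, and plug every loose new heater standing on the bench fully home into a free socket of the mould; the square heater already fitted must also be home in a socket at the end. When all that is done, push the sprung reset plunger right down through its whole stroke and let it up, then throw the isolator handle back to on; do not knock over or push aside the cup, tin, brush or blue moulding.

Things in the scene. Friction and masses are not known exactly. Their poses are not given: they have to be found in the camera images.
- mould: fixed mould block, navy with white edges, 170 x 170 x 45 mm with four small white lugs (12 mm high) at its two y sides, out to 117 mm from its middle. Four square sockets in a 2 x 2 grid, 90 mm apart centre to centre. Origin: centre of the underside, on the bench; z up, x away from the robot at yaw 0.
- socket0 (a point): socket in the top of the mould: centre of the hole's mouth, flush with the mould's top, 45 mm above the bench, axes as the mould's. Square hole 52 x 52 mm, 30 mm deep, square to the mould. A fully home heater stands on its collar, its origin 26 mm below this point.
- socket1 (a point): socket in the top of the mould: centre of the hole's mouth, flush with the mould's top, 45 mm above the bench, axes as the mould's. Square hole 52 x 52 mm, 30 mm deep, square to the mould. A fully home heater stands on its collar, its origin 26 mm below this point.
- socket2 (a point): socket in the top of the mould: centre of the hole's mouth, flush with the mould's top, 45 mm above the bench, axes as the mould's. Square hole 52 x 52 mm, 30 mm deep, square to the mould. A fully home heater stands on its collar, its origin 26 mm below this point.
- socket3 (a point): socket in the top of the mould: centre of the hole's mouth, flush with the mould's top, 45 mm above the bench, axes as the mould's. Square hole 52 x 52 mm, 30 mm deep, square to the mould. A fully home heater stands on its collar, its origin 26 mm below this point.
- heater0: loose new heater, standing on its foot; absent (None) in some starts. 200 g (varies). From its origin up: square heavy metal foot 48 mm wide, 26 mm long, the lowest 8 mm tapering to 44 mm; white collar 58 x 58 mm (z 26 to 32); grey square body 36 x 36 mm (z 32 to 74), the grip. Origin: centre of the underside; z up, x and y square to the faces. Quarter turns are alike.
- heater1: loose new heater, standing on its foot; absent (None) in some starts. 200 g (varies). From its origin up: square heavy metal foot 48 mm wide, 26 mm long, the lowest 8 mm tapering to 44 mm; white collar 58 x 58 mm (z 26 to 32); grey square body 36 x 36 mm (z 32 to 74), the grip. Origin: centre of the underside; z up, x and y square to the faces. Quarter turns are alike.
- heater2: loose new heater, standing on its foot; absent (None) in some starts. 200 g (varies). From its origin up: square heavy metal foot 48 mm wide, 26 mm long, the lowest 8 mm tapering to 44 mm; white collar 58 x 58 mm (z 26 to 32); grey square body 36 x 36 mm (z 32 to 74), the grip. Origin: centre of the underside; z up, x and y square to the faces. Quarter turns are alike.
- heater_in: heater of the same shape and size as the new ones, already fully home in one of the sockets at the start; it stays there (any socket will do). Origin and axes as for heater0.
- old0: old heater, fully home in a socket at the start: foot and collar as on the new ones, but a round metal barrel 40 mm in diameter from z 32 to 78 mm above its origin. 200 g (varies). Origin: centre of the foot's underside; z up along the barrel. It lifts straight out.
- old1: old heater, fully home in a socket at the start: foot and collar as on the new ones, but a round metal barrel 40 mm in diameter from z 32 to 78 mm above its origin. 200 g (varies). Origin: centre of the foot's underside; z up along the barrel. It lifts straight out.
- old0_mid (a point): point on the axis of old0, 40 mm above its origin.
- old1_mid (a point): point on the axis of old1, 40 mm above its origin.
- tray: fixed open steel tray, 110 (x) x 170 (y) x 40 mm high outside, walls 4 mm, floor 4 mm. Origin: centre of the underside, on the bench; z up. It and the reset block may change places.
- isolator_box: fixed grey steel switch box, 120 (x) x 160 (y) x 70 mm. Origin: centre of the underside, on the bench. The handle's pivot is a line along the box's x axis, 85 mm above the origin, between two cheek plates that reach 100 mm above the bench (40 mm wide along x, 50 mm along y).
- isolator (a joint): angle of the isolator handle (rad): +0.75 = on, leaning to the box's +y side against its stop; 0 = upright; -0.75 = off, leaning to the -y side. It starts on. The handle goes over centre: pushed past upright it falls on to the other stop by its own weight. It is light: about 2 N sideways at the grip moves it, but a brisk touch can jolt 10 N or more for an instant.
- isolator_tip (a point): middle of the handle's black cross grip: a round bar 22 mm thick and 92 mm long along the box's x axis, 85 mm from the pivot line, at the end of a 14 mm thick steel arm.
- reset_block: fixed aluminium block, 100 (x) x 110 (y) x 45 mm, with the reset plunger standing in its middle. Origin: centre of the underside, on the bench; z up.
- reset_plunger (a joint): how far the plunger is pushed down (m): 0 = up, 0.020 = fully down on its stop. Spring: 3 N at the start of the stroke, 9 N at the end; it comes up by itself.
- plunger_top (a point): centre of the flat top of the plunger's black head, a disc 46 mm in diameter, 97 mm above the bench when up; it moves down with the plunger.
- cup: loose paper cup, 72 mm across, 85 mm high: leave alone. Origin: centre of its underside.
- tin: loose tin, 84 mm across, 110 mm high: leave alone. Origin: centre of its underside.
- paint_brush: loose brush, 200 mm long, lying on the bench: leave alone. Lies along its x axis.
- moulding: loose blue hook-shaped moulding, about 130 x 150 x 18 mm, lying flat: leave alone. Origin on its underside, at the middle of one limb.
There are look-alikes about, which are no part of the job. Leave any turquoise look-alike of the heater2 alone. Leave any green or turquoise look-alike of the reset_block alone.

How it is judged:
On the way, in this order (a step that is already met when the one before it is completed fails the run):
1. the isolator is off (value of joint isolator below -0.6 rad), for 0.2 s.
2. with the isolator off, both old heaters are in the tray and every other heater is fully home in a socket (value of joint isolator below -0.6 rad and ((horizontal distance between heater_in and socket0 below 0.006 m and z of heater_in in the frame of socket0 below -0.022 m) or (horizontal distance between heater_in and socket1 below 0.006 m and z of heater_in in the frame of socket1 below -0.022 m) or (horizontal distance between heater_in and socket2 below 0.006 m and z of heater_in in the frame of socket2 below -0.022 m) or (horizontal distance between heater_in and socket3 below 0.006 m and z of heater_in in the frame of socket3 below -0.022 m)) and ((horizontal distance between heater0 and socket0 below 0.006 m and z of heater0 in the frame of socket0 below -0.022 m) or (horizontal distance between heater0 and socket1 below 0.006 m and z of heater0 in the frame of socket1 below -0.022 m) or (horizontal distance between heater0 and socket2 below 0.006 m and z of heater0 in the frame of socket2 below -0.022 m) or (horizontal distance between heater0 and socket3 below 0.006 m and z of heater0 in the frame of socket3 below -0.022 m)) and ((horizontal distance between heater1 and socket0 below 0.006 m and z of heater1 in the frame of socket0 below -0.022 m) or (horizontal distance between heater1 and socket1 below 0.006 m and z of heater1 in the frame of socket1 below -0.022 m) or (horizontal distance between heater1 and socket2 below 0.006 m and z of heater1 in the frame of socket2 below -0.022 m) or (horizontal distance between heater1 and socket3 below 0.006 m and z of heater1 in the frame of socket3 below -0.022 m)) and ((horizontal distance between heater2 and socket0 below 0.006 m and z of heater2 in the frame of socket0 below -0.022 m) or (horizontal distance between heater2 and socket1 below 0.006 m and z of heater2 in the frame of socket1 below -0.022 m) or (horizontal distance between heater2 and socket2 below 0.006 m and z of heater2 in the frame of socket2 below -0.022 m) or (horizontal distance between heater2 and socket3 below 0.006 m and z of heater2 in the frame of socket3 below -0.022 m)) and angle between each of heater_in, heater0, heater1, heater2's own z axis and vertical below 0.1 rad and x of old0_mid in the frame of tray between -0.05 and 0.05 m and y of old0_mid in the frame of tray between -0.08 and 0.08 m and z of each of old0_mid, old1_mid in the frame of tray below 0.07 m and x of old1_mid in the frame of tray between -0.05 and 0.05 m and y of old1_mid in the frame of tray between -0.08 and 0.08 m), for 0.3 s.
3. with the heaters in and the isolator still off, the reset plunger is pushed fully down (all of step 2 and value of joint reset_plunger above 0.0175 m), for 0.1 s.
4. the isolator is back on with the plunger up (value of joint isolator above 0.6 rad and value of joint reset_plunger below 0.004 m), for 0.2 s.
At the end, for the whole second after the job is handed in: Isolator on (above 0.6 rad), plunger up (within 4 mm); every heater present except the old ones home in a socket (within 6 mm of its centre, origin at least 22 mm below its mouth, tilt under 0.1 rad); the old heaters' middles inside the tray; heaters at rest (all of step 4 and ((horizontal distance between heater_in and socket0 below 0.006 m and z of heater_in in the frame of socket0 below -0.022 m) or (horizontal distance between heater_in and socket1 below 0.006 m and z of heater_in in the frame of socket1 below -0.022 m) or (horizontal distance between heater_in and socket2 below 0.006 m and z of heater_in in the frame of socket2 below -0.022 m) or (horizontal distance between heater_in and socket3 below 0.006 m and z of heater_in in the frame of socket3 below -0.022 m)) and ((horizontal distance between heater0 and socket0 below 0.006 m and z of heater0 in the frame of socket0 below -0.022 m) or (horizontal distance between heater0 and socket1 below 0.006 m and z of heater0 in the frame of socket1 below -0.022 m) or (horizontal distance between heater0 and socket2 below 0.006 m and z of heater0 in the frame of socket2 below -0.022 m) or (horizontal distance between heater0 and socket3 below 0.006 m and z of heater0 in the frame of socket3 below -0.022 m)) and ((horizontal distance between heater1 and socket0 below 0.006 m and z of heater1 in the frame of socket0 below -0.022 m) or (horizontal distance between heater1 and socket1 below 0.006 m and z of heater1 in the frame of socket1 below -0.022 m) or (horizontal distance between heater1 and socket2 below 0.006 m and z of heater1 in the frame of socket2 below -0.022 m) or (horizontal distance between heater1 and socket3 below 0.006 m and z of heater1 in the frame of socket3 below -0.022 m)) and ((horizontal distance between heater2 and socket0 below 0.006 m and z of heater2 in the frame of socket0 below -0.022 m) or (horizontal distance between heater2 and socket1 below 0.006 m and z of heater2 in the frame of socket1 below -0.022 m) or (horizontal distance between heater2 and socket2 below 0.006 m and z of heater2 in the frame of socket2 below -0.022 m) or (horizontal distance between heater2 and socket3 below 0.006 m and z of heater2 in the frame of socket3 below -0.022 m)) and angle between each of heater_in, heater0, heater1, heater2's own z axis and vertical below 0.1 rad and x of old0_mid in the frame of tray between -0.05 and 0.05 m and y of old0_mid in the frame of tray between -0.08 and 0.08 m and z of each of old0_mid, old1_mid in the frame of tray below 0.07 m and x of old1_mid in the frame of tray between -0.05 and 0.05 m and y of old1_mid in the frame of tray between -0.08 and 0.08 m and linear speed of each of heater_in, heater0, heater1, heater2, old0, old1 below 0.02 m/s); the robot touches nothing.
It fails at once if a heater is touched while the isolator is not off (value of joint isolator above -0.4 rad and (contact force between the fingers and heater_in above 1 N or contact force between the fingers and heater0 above 1 N or contact force between the fingers and heater1 above 1 N or contact force between the fingers and heater2 above 1 N or contact force between the fingers and old0 above 1 N or contact force between the fingers and old1 above 1 N)).
It fails at once if the cup, tin, brush or moulding is pushed aside by more than 3 cm (distance of any of cup, tin, paint_brush, moulding from where it was at the start of the episode above 0.03 m).
It fails at once if the cup or the tin is knocked over (angle between any of cup, tin's own z axis and vertical above 0.5 rad).
Of heater0, heater1, heater2 only 2 to 3 are there at a start; the rules pass over those that are not, and their reading is None.
At some moment in a run one of heater0, heater1, heater2 may be knocked a few centimetres aside while the robot is not near it.
It also fails if it takes over 210 s, if anything falls off the work surface, if the arm or the gripper's body presses on something with over 40 N, if the wrist force passes 120 N, or if a joint passes its speed limit or range.

## Working session

There is one attempt and no reset: what is moved stays moved. The work goes in short steps, Python scripts to look and compute and a shell command to move; the robot and the scene stay as the last step left them, time stands still between calls to the robot, and variables do not carry over. Pictures are saved under pics/ and viewed, at most 14 in all, crops included, and the job is handed in when it is done.

```bash
ls; mkdir -p pics; python3 - <<'E'
from rig import r, read_camera, camera_info
import cv2, numpy as np
for n in ("side","top"):
    im=read_camera(n); cv2.imwrite(f"pics/{n}0.png",im)
    i=camera_info(n); print(n,np.round(i["camera_matrix"],1).tolist(),np.round(i["pose"],3).tolist(), [k for k in i])
print(r.state())
E
```

```text
pics
side [[460.5, 0.0, 255.8], [0.0, 460.5, 189.8], [0.0, 0.0, 1.0]] [[0.955, 0.236, -0.177, 0.202], [-0.295, 0.736, -0.61, -1.107], [-0.014, 0.635, 0.773, 1.438], [0.0, 0.0, 0.0, 1.0]] ['camera_matrix', 'pose']
top [[468.3, 0.0, 252.7], [0.0, 468.3, 187.2], [0.0, 0.0, 1.0]] [[-0.026, 0.999, -0.028, 0.448], [-1.0, -0.026, 0.012, -0.049], [0.011, 0.029, 1.0, 1.562], [0.0, 0.0, 0.0, 1.0]] ['camera_matrix', 'pose']
{'clock': 0.1, 'joint_positions': array([ 1.22899544e+00,  8.74048550e-02,  1.75216816e-01,  1.65980663e+00,
       -1.55237563e-05,  1.57076987e+00]), 'dq': array([-7.13876788e-05, -1.92927065e-03,  1.28370010e-03,  1.26598271e-04,
       -4.36582812e-04, -1.34212239e-05]), 'joint_efforts': array([ 1.91491432e-03, -5.21560979e+01,  4.65654087e+01,  1.59913773e-02,
        1.03249297e-04,  5.82834900e-06]), 'position': array([0.18427765, 0.51796242, 0.20885587]), 'ee_rot': array([ 1.70056675e-01,  9.85434101e-01, -5.91759677e-04, -9.42596385e-05]), 'wrist_force': array([ 0.50064966,  0.52977951, -1.14551323]), 'moment': array([0.02311952, 0.00898353, 0.00158195]), 'grasp_force': 0.0, 'gripper_width': 0.08550425171388563}
```

```bash
cd pics; python3 -c "
import cv2
for n in ('top','side'):
    cv2.imwrite(n+'0b.png',cv2.resize(cv2.imread(n+'0.png'),(800,600),interpolation=cv2.INTER_CUBIC))"
```

```text
(no output)
```

View pics/top0b.png

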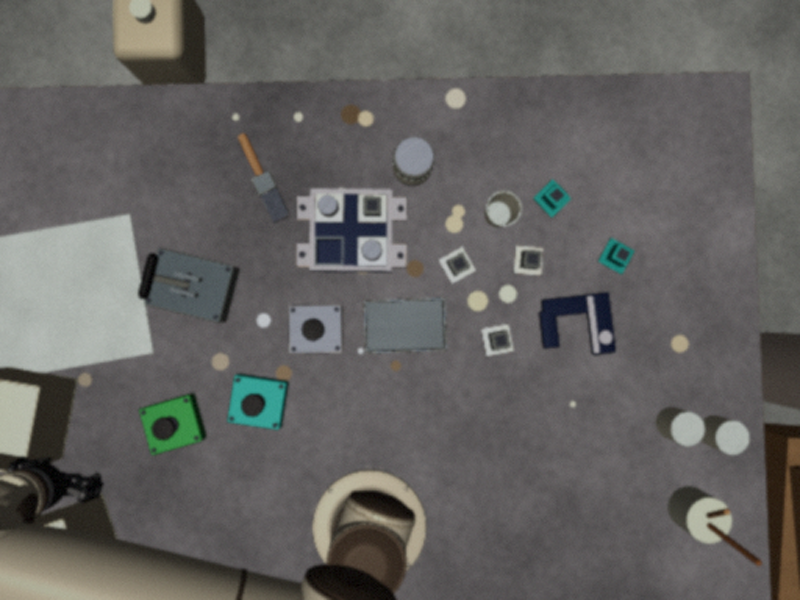

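View pics/side0b.png

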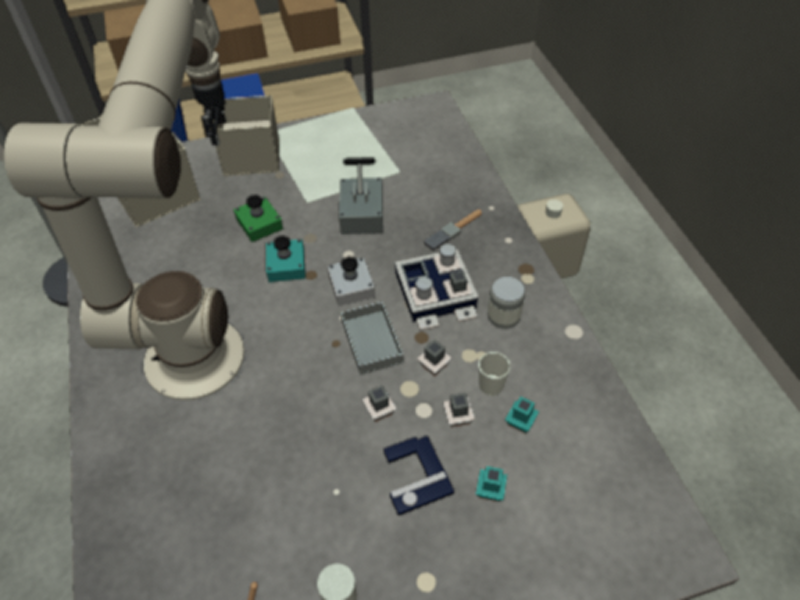

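The top view (800x600 pixels) shows:
- **Mould:** at (351,229). Round old heaters are at (329,204) and (371,250), the square fitted heater is at (372,204), and the free socket is at (329,250).
- **New heaters:** three white-collared ones at (457,264), (529,260) and (498,340). The turquoise ones at (552,197) and (617,255) are decoys.
- **Reset block:** the aluminium-grey block at (314,328). The green one at (171,425) and the turquoise one at (257,402) are decoys.
- **Tray:** at (404,325).
- **Isolator box:** at (190,285), with the handle bar leaning left at (149,276), which is +y (on).

In the side view, the bar is at (359,161).

```bash
cat > h.py <<'E'
from rig import r, read_camera, camera_info
import cv2, numpy as np
np.set_printoptions(precision=4,suppress=True)
def ray(info,px):
    K,T=np.array(info["camera_matrix"]),np.array(info["pose"])
    d=np.linalg.solve(K,[px[0],px[1],1.]); d=T[:3,:3]@[d[0],-d[1],-d[2]]
    return T[:3,3],d/np.linalg.norm(d)
def plane(info,px,z):
    o,d=ray(info,px); return o+d*(z-o[2])/d[2]
def tri(views):                       # [(info,px),...] -> point, worst miss
    R=[ray(i,p) for i,p in views]; P=[np.eye(3)-np.outer(d,d) for o,d in R]
    x=np.linalg.solve(sum(P),sum(p@o for p,(o,d) in zip(P,R)))
    return x,max(np.linalg.norm(p@(x-o)) for p,(o,d) in zip(P,R))
def blobs(mask,amin,amax):
    cs,_=cv2.findContours(mask.astype(np.uint8),cv2.RETR_EXTERNAL,cv2.CHAIN_APPROX_NONE)
    out=[]
    for c in cs:
        a=cv2.contourArea(c)
        if amin<=a<=amax: out.append((cv2.minAreaRect(c),a,c))
    return out
E
python3 - <<'E'
from h import *
t,s=camera_info("top"),camera_info("side"); k=1/1.5625
T=cv2.imread("pics/top0.png");S=cv2.imread("pics/side0.png")
for n,im in(("top",T),("side",S)):
    for (c,wh,a),ar,_ in blobs(im.max(2)<45,20,600): print(n,"dark",np.round(np.array(c),1),np.round(wh,1),round(a),ar)
pts={"bar":((149,276),(359,161)),"plunger":((314,328),(349,264)),"old_far":((328,204),(448,251)),"old_near":((371,249),(424,284)),"in":((372,204),(458,274)),"h_a":((457,264),(434,349)),"h_b":((530,260),(459,402)),"h_c":((498,340),(379,396))}
for n,(a,b) in pts.items():
    p,e=tri([(t,np.array(a)*k),(s,np.array(b)*k)]); print(n,p,round(e,4))
print("box corners z.07",[plane(t,np.array(p)*k,.07)[:2] for p in((160,250),(237,265),(222,320),(145,305))])
print("tray corners z.04",[plane(t,np.array(p)*k,.04)[:2] for p in((365,299),(444,299),(445,351),(365,352))])
print("mould", [plane(t,np.array(p)*k,.045)[:2] for p in((311,189),(391,189),(392,270),(311,270))])
for n,p in dict(tin=(413,155),cup=(503,209),brush=(263,182)).items(): print(n,plane(t,np.array(p)*k,.08 if n!='brush' else .01))
E
```

```text
top dark [153.1 373.1] [ 7.7 19. ] 24 44.0
top dark [244.7 321.4] [42.1 11.1] 18 312.0
top dark [509. 311.] [24.  4.] 90 66.0
top dark [105. 273.] [11.3 14.1] 45 125.0
top dark [162.  258.5] [11. 12.] 90 37.0
top dark [126.5 265.4] [28.2  2.1] 74 33.5
top dark [200.5 210. ] [10. 11.] 90 73.0
top dark [386.4 199.1] [23.   6.5] 81 65.5
top dark [146.7 188. ] [ 3.3 34.7] 15 74.5
top dark [ 94.8 175.9] [ 6.8 28.6] 14 152.5
top dark [122.5  25.5] [51.3 13.7] 88 441.0
side dark [283.8 198.2] [ 4.8 42. ] 78 93.0
side dark [140.3 204.7] [ 8.8 34.9] 8 206.0
side dark [264.5 171.5] [ 5. 11.] 90 33.0
side dark [223. 169.] [8. 8.] 90 52.5
side dark [180.  155.5] [7. 8.] 90 51.5
side dark [162.8 128.8] [7.8 8.5] 45 47.5
side dark [229.5 103. ] [ 2. 17.] 90 32.0
side dark [107.  103.5] [43. 14.] 90 429.0
side dark [135.1  70.3] [43.7 18.8] 77 461.5
side dark [222.3  41.1] [8.3 4.3] 83 23.0
side dark [126.   34.5] [13. 12.] 90 107.5
side dark [56.6 19.9] [21.8  5.6] 69 85.5
side dark [234.5  32.4] [65.3  5.7] 87 231.5
side dark [51.2 34.9] [77.6  6.7] 68 364.5
bar [0.533  0.4077 0.1465] 0.0006
plunger [0.4217 0.0982 0.0887] 0.0011
old_far [0.6726 0.0639 0.089 ] 0.0004
old_near [ 0.5798 -0.0206  0.0868] 0.0006
in [ 0.668  -0.0248  0.0981] 0.0007
h_a [ 0.5466 -0.1961  0.0609] 0.0004
h_b [ 0.5522 -0.3473  0.0599] 0.0015
h_c [ 0.3888 -0.2767  0.0562] 0.0011
box corners z.07 [array([0.5893, 0.4094]), array([0.5548, 0.2536]), array([0.4436, 0.2862]), array([0.4781, 0.4416])]
tray corners z.04 [array([ 0.4795, -0.0045]), array([ 0.4753, -0.1689]), array([ 0.3672, -0.168 ]), array([ 0.3695, -0.0018])]
mould [array([0.7111, 0.102 ]), array([ 0.7071, -0.0644]), array([ 0.5382, -0.0621]), array([0.5424, 0.1058])]
tin [ 0.7696 -0.1107  0.08  ]
cup [ 0.6548 -0.291   0.08  ]
brush [0.7345 0.2071 0.01  ]
```

```bash
python3 -m handwheel '0.97 -0.16 0 0 0 0; 0.97 -0.16 0 0 0 0; 0.97 -0.16 0 0 0 0; 0.97 -0.16 0 0 0 0; 0.97 -0.16 0 0 0 0; 0.97 -0.16 0 0 0 0; 0.97 -0.16 0 0 0 0; 0.97 -0.16 0 0 0 0; 0.97 -0.16 0 0 0 0; 0.97 -0.16 0 0 0 0; 0.97 -0.16 0 0 0 0; 0.97 -0.16 0 0 0 0; 0.97 -0.16 0 0 0 0; 0.97 -0.16 0 0 0 0; 0 0 0 0 0 0; 0 0 0 0 0 0' 1 20
```

```text
clock: 1.43
position: [0.5248, 0.4615, 0.208]
ee_rot: [0.171, 0.985, -0.001, -0.001]
wrist_force: [-1.2, 0.9, 0.3]
gripper_width: 0.0001
grasp_force: 0.0
```

```bash
python3 -m handwheel '0 0 -0.84 0 0 0; 0 0 -0.84 0 0 0; 0 0 -0.84 0 0 0; 0 0 -0.84 0 0 0; 0 0 0 0 0 0; -0.06 -0.3 0 0 0 0; -0.06 -0.3 0 0 0 0; -0.06 -0.3 0 0 0 0; -0.06 -0.3 0 0 0 0; -0.06 -0.3 0 0 0 0'; python3 -m handwheel '-0.06 -0.3 0 0 0 0; -0.06 -0.3 0 0 0 0; -0.06 -0.3 0 0 0 0; -0.06 -0.3 0 0 0 0; -0.06 -0.3 0 0 0 0; -0.06 -0.3 0 0 0 0; -0.06 -0.3 0 0 0 0; -0.06 -0.3 0 0 0 0; -0.06 -0.3 0 0 0 0; 0 0 0 0 0 0; 0 0 0 0 0 0; 0 0 0 0 0 0; 0 0 0 0 0 0'
python3 - <<'E'
from h import *
a=read_camera("side"); cv2.imwrite("pics/s1.png",cv2.resize(a[60:190,150:340],(760,520)))
E
```

```text
clock: 2.27
position: [0.5174, 0.4281, 0.1301]
ee_rot: [0.169, 0.986, 0.006, 0.002]
wrist_force: [-2.7, 25.5, 26.5]
gripper_width: -0.0001
grasp_force: 17.0
clock: 3.35
position: [0.5026, 0.3568, 0.1244]
ee_rot: [0.17, 0.985, -0.001, -0.001]
wrist_force: [0.8, -1.4, -0.2]
gripper_width: -0.0001
grasp_force: 0.0
```

View pics/s1.png

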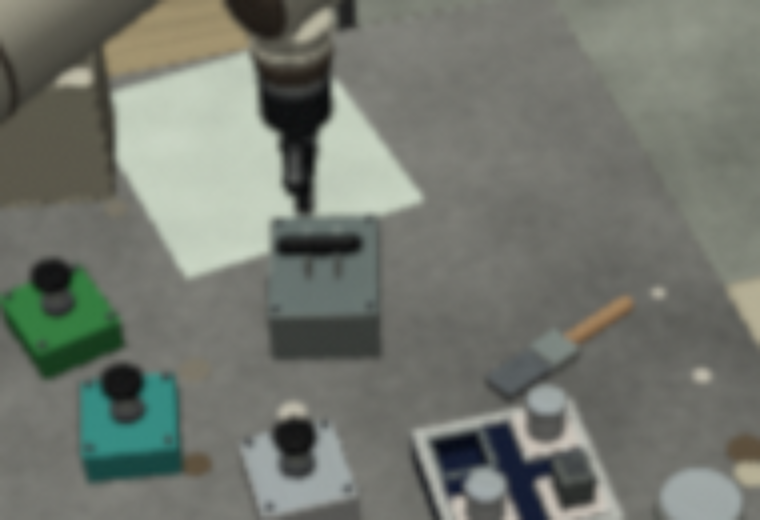

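```bash
python3 -m handwheel '0 0 1 0 0 0; 0 0 1 0 0 0; 0 0 1 0 0 0; 0 0 1 0 0 0; 0 0 1 0 0 0; 0 0 1 0 0 0; 0 0 1 0 0 0; 0 0 1 0 0 0; 0 0 0.6 0 0 0;0.3 -1 0 0 0 1;0.3 -1 0 0 0 1;0.3 -1 0 0 0 1;0.3 -1 0 0 0 1;0.3 -1 0 0 0 0;0.3 -1 0 0 0 0;0.3 -1 0 0 0 0;0.3 -1 0 0 0 0; 0.3 -1 0 0 0 0;0.3 -1 0 0 0 0' -1; python3 -m handwheel '0.3 -1 0 0 0 0;0.3 -1 0 0 0 0;0.3 -1 0 0 0 0;0.3 -0.6 0 0 0 0;0 0 0 0 0 0;0 0 0 0 0 0;0 0 0 0 0 0'
python3 - <<'E'
from h import *
s=r.state(); i=camera_info("wrist"); a=read_camera("wrist"); cv2.imwrite("pics/w1.png",a)
print(s["position"],i["camera_matrix"],np.array(i["pose"]))
c=camera_info("side"); print(plane(c,(229.5,120.7),.147))
E
```

```text
clock: 4.98
position: [0.5783, 0.106, 0.3396]
ee_rot: [-0.004, 1.0, -0.0, -0.001]
wrist_force: [0.4, 1.0, 1.0]
gripper_width: 0.0853
grasp_force: 0.0
clock: 5.57
position: [0.6078, 0.0177, 0.3399]
ee_rot: [-0.004, 1.0, 0.0, -0.001]
wrist_force: [0.5, 1.7, -0.6]
gripper_width: 0.0856
grasp_force: 0.0
[0.6078 0.0177 0.3399] [[307.0127   0.     255.7417]
 [  0.     307.0127 192.3425]
 [  0.       0.       1.    ]] [[-0.0066 -0.9621 -0.2727  0.5391]
 [ 1.     -0.0062 -0.0022  0.0187]
 [ 0.0004 -0.2727  0.9621  0.5046]
 [ 0.      0.      0.      1.    ]]
[0.5032 0.2991 0.147 ]
```

View pics/w1.png

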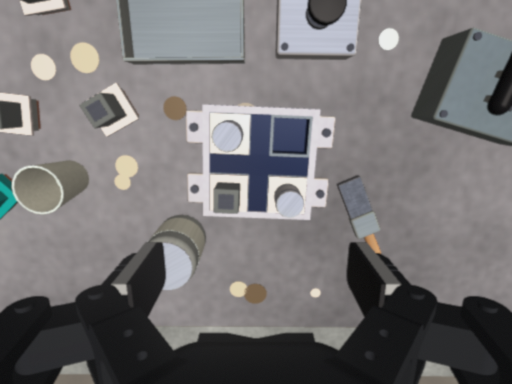

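The wrist view shows the mould, with the free socket at (290,135), old barrels at (227,136) and (290,204), and the fitted square heater at (227,198). The handle is off: the bar is at y = 0.299. I'll take more views to measure across.

```bash
cat > snap.py <<'E'
import sys,pickle
from h import *
n=sys.argv[1]; i=camera_info("wrist"); a=read_camera("wrist"); cv2.imwrite(f"pics/{n}.png",a); pickle.dump(i,open(f"pics/{n}.pkl","wb"))
E
python3 snap.py m1
python3 -m handwheel '-0.9 -0.9 0 0 0 0;-0.9 -0.9 0 0 0 0;-0.9 -0.9 0 0 0 0;0 0 0 0 0 0;0 0 0 0 0 0;0 0 0 0 0 0' >/dev/null; python3 snap.py m2
python3 -m handwheel '0 -1 0 0 0 0;0 -1 0 0 0 0;0 -1 0 0 0 0;0 0 0 0 0 0;0 0 0 0 0 0;0 0 0 0 0 0'>/dev/null; python3 snap.py m3
python3 -m handwheel '-0.5 -1 0 0 0 0;-0.5 -1 0 0 0 0;-0.5 -1 0 0 0 0;-0.5 -1 0 0 0 0; 0 0 0 0 0 0;0 0 0 0 0 0;0 0 0 0 0 0'; python3 snap.py m4
python3 - <<'E'
import cv2,numpy as np
ims=[cv2.imread(f"pics/m{k}.png") for k in (2,3,4)]
a=np.vstack([np.hstack([ims[0],ims[1]]),np.hstack([ims[2],ims[2]*0])]); cv2.imwrite("pics/m234.png",cv2.resize(a,(800,600),interpolation=cv2.INTER_AREA))
E
```

```text
clock: 7.35
position: [0.4908, -0.2245, 0.3406]
ee_rot: [-0.004, 1.0, 0.0, 0.0]
wrist_force: [-0.4, 0.0, -0.5]
gripper_width: 0.0854
grasp_force: 0.0
```

View pics/m234.png

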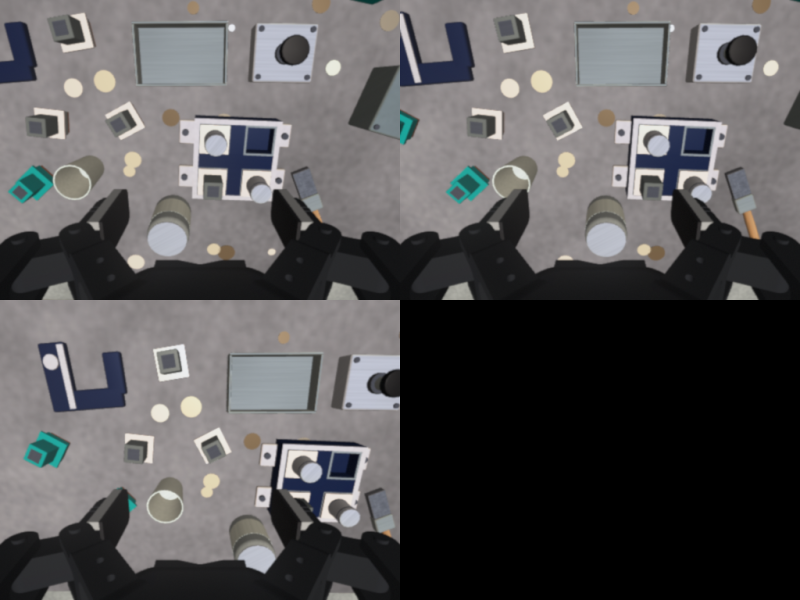

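```bash
python3 - <<'E'
import cv2,numpy as np
a=cv2.imread("pics/m4.png");b=cv2.imread("pics/m1.png")
f=lambda im,x,y,w,h,s:cv2.resize(im[y-h:y+h,x-w:x+w],None,fx=s,fy=s,interpolation=cv2.INTER_CUBIC)
t=np.hstack([f(a,219,78,30,30,4),f(a,178,190,30,30,4),f(a,271,187,30,30,4)])
m=cv2.resize(f(b,260,162,80,65,4),(720,585))[:, :720]
m=cv2.resize(f(b,260,162,80,40,4),(720,360)); m=f(b,260,164,90,45,4)
cv2.imwrite("pics/crop1.png",np.vstack([t,m[:, :720]]))
for p in((219,78),(178,190),(271,187)): print(a[p[1]-12:p[1]+13:4,p[0]-24:p[0]+25:4].min(2))
E
```

```text
[[154 224 156 134 131 134 136 137  97 235 235 135 136]
 [145 221 128 120 105  93  87 128 110 232 236 137 135]
 [145 226 128  92  85  84  85 117 123 216 236 140 137]
 [145 210 130 105  87  86  86  98 133 176 236 181 140]
 [142 175 145 119  87  86  86  91 134 124 236 205 141]
 [143 160 179 124  87  89 103 117 133  90 236 228 142]
 [142 141 220 126 129 128 126 120  98  76 235 235 143]]
[[139 143 221 200 191 200 211 219 220 222 222 141 142]
 [140 142 162  63  64  63  64  65  66 209 222 144 141]
 [142 139 115 110 104  91  81  73  58 218 221 147 147]
 [142 137 114  97 106 113 115 108  59 218 221 149 152]
 [146 125 113  87  87  88 105 107  59 219 216 148 150]
 [143 132 113  87  88  88 103 105  59 220 215 150 150]
 [142 120 111  87  87  87 109 101  95 221 212 147 147]]
[[144 146 165 224 226 225 165  59 205 228 168 149 149]
 [147 222 225 223 164  59  56  67 106 227 222 145 145]
 [147 221 224  66  57  68 114 125 125 191 226 167 147]
 [147 173 223  77 113 123 108  86 121 106 225 221 151]
 [147 144 218 127 113  86  85  87  93 122 198 225 168]
 [149 146 159 206 120  88  87  86  86 114 121 221 166]
 [148 146 148 218 143 111  86  86  98 118 121 151 148]]
```

View pics/crop1.png

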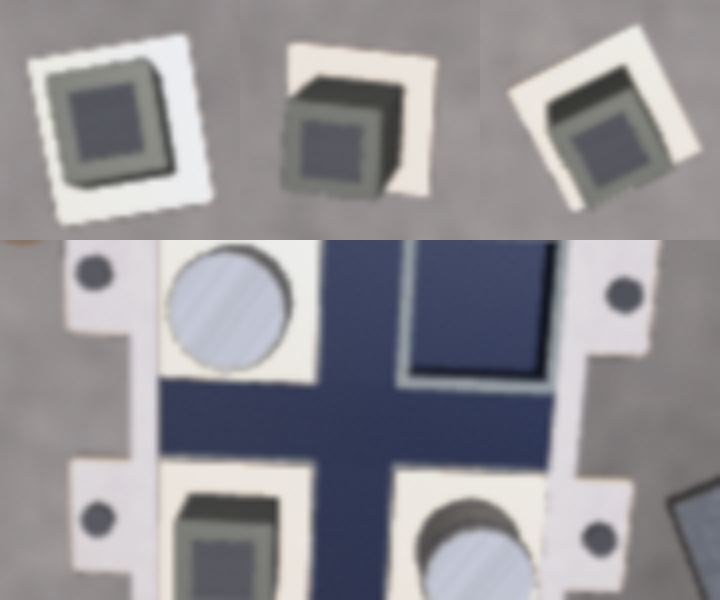

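```bash
cat >> h.py <<'E'
def inlays(im):                       # square dark bluish inlay on heater tops
    b,g,q=[im[...,k].astype(int) for k in range(3)]
    m=(b-g>2)&(b-g<22)&(im.max(2)<118)&(im.min(2)>60)
    m=cv2.morphologyEx(m.astype(np.uint8),cv2.MORPH_OPEN,np.ones((3,3)))
    return [x for x in blobs(m,90,700) if min(x[0][1])/max(x[0][1])>.7]
def barrels(im):                      # light bluish discs
    b,g,q=[im[...,k].astype(int) for k in range(3)]
    m=(b-q>12)&(im.min(2)>140)
    m=cv2.morphologyEx(m.astype(np.uint8),cv2.MORPH_OPEN,np.ones((5,5)))
    return [x for x in blobs(m,250,2500)]
def load(n):
    import pickle
    return cv2.imread(f"pics/{n}.png"),pickle.load(open(f"pics/{n}.pkl","rb"))
def cen(c): M=cv2.moments(c); return np.array([M["m10"]/M["m00"],M["m01"]/M["m00"]])
def yaw(info,c,z):                    # yaw mod 90 deg of a square contour on plane z
    p=np.float32([plane(info,q,z)[:2]*1000 for q in c[:,0].astype(float)])
    (x,w,a)=cv2.minAreaRect(p); return np.round(x,1),np.round(w,1),(a+45)%90-45
E
python3 - <<'E'
from h import *
for n in("m1","m2","m3","m4"):
    im,i=load(n)
    for rc,a,c in inlays(im): print(n,"inlay",cen(c),a,plane(i,cen(c),.074)[:2],yaw(i,c,.074)[1:])
    for rc,a,c in barrels(im): print(n,"barrel",cen(c),a,np.round(rc[1]),plane(i,cen(c),.097)[:2])
    for rc,a,c in blobs((im.max(2)<125)&(im.min(2)>50),25,150):
        if min(rc[1])/max(rc[1])>.75: print(n,"dot",cen(c),a,plane(i,cen(c),.012)[:2])
E
```

```text
m1 inlay [224.9106 201.2967] 186.5 [ 0.6752 -0.0252] (array([20.7, 21.7]), -0.7956390380859375)
m1 inlay [ 96.2217 110.0339] 221.0 [ 0.5468 -0.197 ] (array([21.3, 20.9]), 27.553409576416016)
m1 barrel [176.1661 265.3881] 767.5 [41. 24.] [ 0.7679 -0.097 ]
m1 barrel [289.64   203.8077] 425.5 [22. 23.] [0.671  0.0674]
m1 barrel [226.4088 136.0998] 532.5 [26. 25.] [ 0.5782 -0.0191]
m1 dot [407.8429 233.5939] 43.5 [0.7513 0.2847]
m1 dot [319.446  193.2582] 35.5 [0.6796 0.1266]
m1 dot [194.01   188.3781] 33.5 [ 0.6727 -0.0825]
m1 dot [323.2843 172.9118] 34.0 [0.6449 0.1307]
m1 dot [325.654  132.3586] 39.5 [0.5794 0.13  ]
m1 dot [193.381  126.7229] 38.5 [ 0.5722 -0.0787]
m1 dot [442.6128 113.4916] 49.5 [0.5492 0.31  ]
m1 dot [349.8105  47.268 ] 25.5 [0.4559 0.157 ]
m2 inlay [272.5 245. ] 156.0 [ 0.6785 -0.0213] (array([20.4, 20.1]), 0.9281364679336548)
m2 inlay [ 24.8849 246.0348] 124.5 [ 0.6829 -0.4021] (array([18.5, 19.5]), 41.96255874633789)
m2 inlay [ 44.8934 163.0656] 183.0 [ 0.5533 -0.3478] (array([19.7, 21.5]), -9.927337646484375)
m2 inlay [150.5395 159.5342] 190.0 [ 0.5472 -0.1971] 
[... 1678 characters left out ...]
2 197.5   ] 169.0 [ 0.5534 -0.3478] (array([20.6, 20.6]), -3.610382080078125)
m4 inlay [273.2779 194.3007] 168.5 [ 0.5474 -0.1968] (array([21.2, 20.4]), 27.096529006958008)
m4 inlay [215.1292  77.9004] 236.0 [ 0.3879 -0.2772] (array([21.1, 20.8]), 10.025444984436035)
m4 barrel [330.2079 329.9894] 898.5 [37. 33.] [ 0.7641 -0.1028]
m4 barrel [448.2874 277.707 ] 297.5 [18. 22.] [0.6693 0.0676]
m4 barrel [398.8426 220.3754] 423.5 [21. 24.] [ 0.578 -0.019]
m4 dot [334.9735 253.0423] 31.5 [ 0.673  -0.0812]
m4 dot [341.5314 199.0386] 34.5 [ 0.573 -0.078]
m4 dot [269.1608 181.6189] 143.0 [ 0.5437 -0.2002]
m4 dot [506.96   134.8067] 25.0 [0.4646 0.1755]
m4 dot [456.0523  76.4575] 25.5 [0.3784 0.0786]
```

```bash
python3 -m handwheel '0.39 0.91 0 0 0 0;0.39 0.91 0 0 0 0;0.39 0.91 0 0 0 0;0.39 0.91 0 0 0 0;0.39 0.91 0 0 0 0;0.39 0.91 0 0 0 0;0.39 0.91 0 0 0 0;0.39 0.91 0 0 0 0;0.39 0.91 0 0 0 0;0 0 -1 0 0 0;0 0 -1 0 0 0;0 0 -1 0 0 0;0 0 -1 0 0 0;0 0 -1 0 0 0;0 0 -1 0 0 0;0 0 0 0 0 0;0 0 0 0 0 0' -1
python3 - <<'E'
from h import *
V={n:load(n) for n in("m1","m2","m3","m4")}
I={n:V[n][1] for n in V}
def T(name,**px):
    p,e=tri([(I[n],np.array(q)) for n,q in px.items()]); print(name,p,round(e,4))
T("hA",m1=(96.2,110),m2=(150.5,159.5),m3=(203.5,159.9),m4=(273.3,194.3))
T("hB",m2=(44.9,163.1),m3=(97.1,163.3),m4=(170.3,197.5))
T("hC",m2=(76.7,35.25),m3=(135.3,35.4),m4=(215.1,77.9))
T("in",m1=(224.9,201.3),m2=(272.5,245),m3=(323.5,245.5))
T("near",m1=(226.4,136.1),m2=(276.3,185.5),m3=(331.2,186.2),m4=(398.8,220.4))
T("lug",m1=(193.4,126.7),m2=(236.9,168.8),m3=(283,169.5),m4=(341.5,199))
T("lug2",m1=(194,188.4),m2=(235.5,226),m3=(279.1,226.5),m4=(335,253))
# socket hole rim & tray & plunger: contours
for n in("m1","m2"):
    im,i=V[n]; b,g,q=[im[...,k].astype(int) for k in range(3)]
    cs=blobs(cv2.morphologyEx(((im.min(2)<60)&(b-q>15)).astype(np.uint8),cv2.MORPH_OPEN,np.ones((3,3))),300,20000)
    for rc,a,c in cs: print(n,np.round(rc[0]),np.round(rc[1]),a,yaw(i,c,.045))
    d=cv2.medianBlur(im,3); k=[x for x in blobs(d.max(2)<50,150,2500)]
    for rc,a,c in k: print(n,"dark",np.round(rc[0]),a,plane(i,cen(c),.097)[:2])
    m=(np.abs(b-q)<22)&(g-q>4)&(im.min(2)>110)&(im.max(2)<175)
    for rc,a,c in blobs(cv2.morphologyEx(m.astype(np.uint8),cv2.MORPH_OPEN,np.ones((5,5))),2500,20000): print(n,"tray?",np.round(rc[0]),a,yaw(i,c,.01))
E
```

```text
clock: 8.82
position: [0.5774, -0.0194, 0.1899]
ee_rot: [-0.004, 1.0, 0.0, -0.001]
wrist_force: [0.0, -0.3, 1.9]
gripper_width: 0.0854
grasp_force: 0.0
hA [ 0.5469 -0.1967  0.0751] 0.0003
hB [ 0.5531 -0.3476  0.0745] 0.0002
hC [ 0.3879 -0.2771  0.0744] 0.0001
in [ 0.6686 -0.0229  0.0947] 0.0003
near [ 0.5781 -0.0192  0.0971] 0.0003
lug [ 0.5722 -0.0784  0.0137] 0.0003
lug2 [ 0.6719 -0.0819  0.0144] 0.0002
m1 [  8. 195.] [42. 15.] 401.5 (array([ 679.4, -367.7]), array([23. , 70.7]), -12.399833679199219)
m1 [258. 164.] [75. 79.] 2359.5 (array([625.7,  23.8]), array([117.6, 118.1]), 42.62712860107422)
m1 [290. 144.] [19. 31.] 363.5 (array([593.5,  69.9]), array([28.2, 46.2]), 0.4118288457393646)
m1 dark [499.  84.] 684.0 [0.52  0.329]
m1 tray? [487.  83.] 4408.0 (array([509.1, 380.2]), array([133.3, 132.4]), -14.988525390625)
m1 tray? [185.  29.] 6479.0 (array([434.5, -82.5]), array([ 77.7, 162.1]), 0.42094582319259644)
m2 [ 41. 238.] [35. 52.] 1270.0 (array([ 682.3, -396.8]), array([53.3, 94.7]), 41.78266906738281)
m2 [331. 179.] [29. 30.] 794.0 (array([582.5,  68. ]), array([47.6, 44.6]), 0.3985549211502075)
m2 [301. 206.] [73. 76.] 2401.0 (array([626.1,  24.4]), array([119.3, 118.1]), 43.72704315185547)
m2 [20. 66.] [77. 41.] 2091.0 (array([ 425.9, -378.8]), array([ 58.1, 109.3]), -10.471717834472656)
m2 dark [339. 186.] 166.0 [0.5769 0.0683]
m2 dark [465. 143.] 337.0 [0.521  0.2291]
m2 dark [39. 65.] 226.0 [ 0.4253 -0.3176]
m2 tray? [232.  72.] 7600.0 (array([425.8, -83.9]), array([104.3, 160.3]), 0.8620661497116089)
```

```bash
python3 -m handwheel '0 0 -1 0 0 0;0 0 -1 0 0 0;0 0 -1 0 0 0;0 0 -1 0 0 0;0 0 -0.6 0 0 0;0 0 -0.56 0 0 0;0 0 0 0 0 0;0 0 0 0 0 0'; python3 -m handwheel '0 0 0 0 0 0;0 0 0 0 0 0;0 0 0 0 0 0;0 0 0 0 0 0;0 0 0 0 0 0' 1 60; python3 -m handwheel '0 0 0.5 0 0 0;0 0 1 0 0 0;0 0 1 0 0 0;0 0 1 0 0 0;0 0 1 0 0 0;-0.77 -0.53 0 0 0 0;-0.77 -0.53 0 0 0 0;-0.77 -0.53 0 0 0 0;-0.77 -0.53 0 0 0 0;-0.77 -0.53 0 0 0 0;-0.77 -0.53 0 0 0 0;-0.77 -0.53 0 0 0 0;-0.77 -0.53 0 0 0 0;0 0 0 0 0 0;0 0 0 0 0 0'
```

```text
clock: 9.48
position: [0.5789, -0.0202, 0.0631]
ee_rot: [-0.004, 1.0, 0.0, 0.001]
wrist_force: [-0.1, -0.4, -0.3]
gripper_width: 0.0855
grasp_force: 0.0
clock: 9.9
position: [0.5787, -0.0206, 0.0629]
ee_rot: [-0.004, 1.0, -0.0, 0.001]
wrist_force: [-0.1, -0.7, 6.1]
gripper_width: 0.0375
grasp_force: 59.5
clock: 11.15
position: [0.4237, -0.1271, 0.1751]
ee_rot: [-0.003, 1.0, -0.0, 0.001]
wrist_force: [0.4, 0.3, -1.1]
gripper_width: 0.0377
grasp_force: 60.6
```

```bash
python3 -m handwheel '0 0 -1 0 0 0;0 0 -1 0 0 0;0 0 -1 0 0 0;0 0 -1 0 0 0;0 0 -0.5 0 0 0;0 0 -0.3 0 0 0;0 0 -0.2 0 0 0;0 0 0 0 0 0;0 0 0 0 0 0'; python3 -m handwheel '0 0 0 0 0 0;0 0 0 0 0 0;0 0 0 0 0 0;0 0 0 0 0 0' -0.4; python3 -m handwheel '0 0 1 0 0 0;0 0 1 0 0 0;0 0 1 0 0 0;0 0 1 0 0 0;0 0 1 0 0 0;0 0 1 0 0 0;0 0 1 0 0 0;0 0 1 0 0 0;0.5 0 0.5 0 0 0;1 0.4 0 0 0 0;1 0.4 0 0 0 0;1 0.4 0 0 0 0;1 0.4 0 0 0 0;0 0 0 0 0 0;0 0 0 0 0 0' -1; python3 snap.py m5
python3 - <<'E'
from h import *
im,i=load("m5")
for rc,a,c in inlays(im): print("inlay",cen(c),a,plane(i,cen(c),.0745)[:2],yaw(i,c,.074)[2])
for rc,a,c in barrels(im): print("barrel",cen(c),a,np.round(rc[1]),plane(i,cen(c),.097)[:2],plane(i,cen(c),.082)[:2])
E
```

```text
clock: 11.9
position: [0.4248, -0.1266, 0.05]
ee_rot: [-0.004, 1.0, -0.0, 0.001]
wrist_force: [0.2, -0.0, -1.4]
gripper_width: 0.0373
grasp_force: 60.6
clock: 12.23
position: [0.4244, -0.1267, 0.0496]
ee_rot: [-0.004, 1.0, -0.0, 0.0]
wrist_force: [0.2, 0.2, -0.2]
gripper_width: 0.0598
grasp_force: 0.0
clock: 13.48
position: [0.5373, -0.0861, 0.2606]
ee_rot: [-0.004, 1.0, 0.0, -0.001]
wrist_force: [0.1, 0.0, 0.1]
gripper_width: 0.0852
grasp_force: 0.0
inlay [305.4632 276.912 ] 231.0 [ 0.6806 -0.0193] 0.4272584915161133
inlay [  8.5174 276.5103] 186.5 [ 0.6828 -0.4016] 42.388065338134766
inlay [ 31.0435 178.4821] 283.5 [ 0.5529 -0.3478] -8.083755493164062
inlay [159.2619 174.4294] 291.5 [ 0.5469 -0.1971] 26.7418270111084
inlay [69.0374 22.1347] 450.5 [ 0.3877 -0.2773] 8.84024429321289
barrel [270.9478  81.7467] 1959.0 [70. 60.] [ 0.4454 -0.0699] [ 0.4443 -0.0692]
barrel [217.4463  60.9853] 950.0 [36. 33.] [ 0.4264 -0.1233] [ 0.4245 -0.1251]
barrel [292.2791  37.8349] 485.5 [50. 19.] [ 0.4049 -0.05  ] [ 0.402  -0.0483]
```

View pics/m5.png

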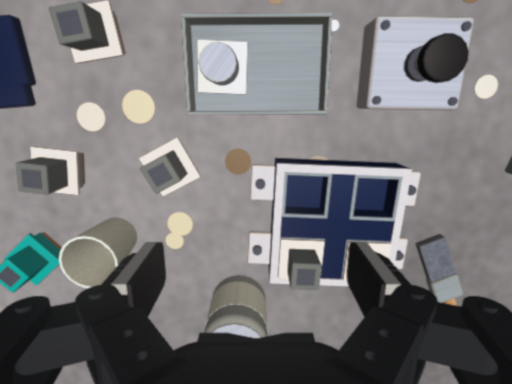

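The first old heater stands in the tray at (217,61), and nothing else has moved. Next is the far old heater.

```bash
python3 -m handwheel '0.77 0.87 0 0 0 0;0.77 0.87 0 0 0 0;0.77 0.87 0 0 0 0;0.77 0.87 0 0 0 0;0.77 0.87 0 0 0 0;0.77 0.87 0 0 0 0;0.77 0.87 0 0 0 0;0 0 -1 0 0 0;0 0 -1 0 0 0;0 0 -1 0 0 0;0 0 -1 0 0 0;0 0 0 0 0 0;0 0 0 0 0 0'; python3 -m handwheel '0 0 -1 0 0 0;0 0 -1 0 0 0;0 0 -1 0 0 0;0 0 -0.6 0 0 0;0 0 -0.3 0 0 0;0 0 0 0 0 0;0 0 0 0 0 0'; python3 -m handwheel '0 0 0 0 0 0;0 0 0 0 0 0;0 0 0 0 0 0;0 0 0 0 0 0;0 0 0 0 0 0' 1 60; python3 -m handwheel '0 0 0.5 0 0 0;0 0 1 0 0 0;0 0 1 0 0 0;0 0 1 0 0 0;0 0 1 0 0 0;0 0 1 0 0 0;0 0 1 0 0 0;0 0 0 0 0 0'
```

```text
clock: 14.62
position: [0.6702, 0.065, 0.1616]
ee_rot: [-0.003, 1.0, -0.0, -0.001]
wrist_force: [-0.1, -0.5, 0.5]
gripper_width: 0.0854
grasp_force: 0.0
clock: 15.2
position: [0.6722, 0.0656, 0.0663]
ee_rot: [-0.003, 1.0, 0.0, 0.001]
wrist_force: [-0.3, -0.8, 0.1]
gripper_width: 0.0855
grasp_force: 0.0
clock: 15.62
position: [0.6719, 0.0658, 0.0654]
ee_rot: [-0.004, 1.0, 0.0, 0.001]
wrist_force: [-0.5, -0.7, 5.3]
gripper_width: 0.037
grasp_force: 59.5
clock: 16.28
position: [0.6721, 0.0658, 0.2328]
ee_rot: [-0.004, 1.0, 0.0, 0.003]
wrist_force: [1.3, 0.7, -1.1]
gripper_width: 0.0371
grasp_force: 60.5
```

```bash
python3 -m handwheel '-0.99 -0.43 0 0 0 0;-0.99 -0.43 0 0 0 0;-0.99 -0.43 0 0 0 0;-0.99 -0.43 0 0 0 0;-0.99 -0.43 0 0 0 0;-0.99 -0.43 0 0 0 0;-0.99 -0.43 0 0 0 0;-0.99 -0.43 0 0 0 0;-0.99 -0.43 0 0 0 0;-0.99 -0.43 0 0 0 0;0 0 -1 0 0 0;0 0 -1 0 0 0;0 0 -1 0 0 0;0 0 -1 0 0 0;0 0 -1 0 0 0;0 0 0 0 0 0'; python3 -m handwheel '0 0 -1 0 0 0;0 0 -0.6 0 0 0;0 0 -0.4 0 0 0;0 0 -0.2 0 0 0;0 0 0 0 0 0;0 0 0 0 0 0'; python3 -m handwheel '0 0 0 0 0 0;0 0 0 0 0 0;0 0 0 0 0 0;0 0 0 0 0 0' -0.4;  python3 -m handwheel '0 0 1 0 0 0;0 0 1 0 0 0;0 0 1 0 0 0;0 0 1 0 0 0;0 0 1 0 0 0;0 0 1 0 0 0;0 0 1 0 0 0;0 0 1 0 0 0;0.6 -1 0 0 0 0;0.6 -1 0 0 0 0;0.6 -1 0 0 0 0;0.6 -1 0 0 0 0;0.6 -1 0 0 0 0;0.6 -1 0 0 0 0;0 0 0 0 0 0;0 0 0 0 0 0;0 0 0 0 0 0' -1; python3 snap.py m6
python3 - <<'E'
from h import *
im,i=load("m6")
for rc,a,c in inlays(im): print("inlay",cen(c),a,plane(i,cen(c),.0745)[:2],yaw(i,c,.074)[2])
for rc,a,c in barrels(im): print("barrel",cen(c),a,np.round(rc[1]),plane(i,cen(c),.082)[:2])
E
```

```text
clock: 17.62
position: [0.4211, -0.0416, 0.0969]
ee_rot: [-0.004, 1.0, 0.0, -0.003]
wrist_force: [-1.7, 0.2, -3.1]
gripper_width: 0.037
grasp_force: 60.7
clock: 18.12
position: [0.4247, -0.0419, 0.0486]
ee_rot: [-0.004, 1.0, -0.0, 0.001]
wrist_force: [-2.8, 0.9, 6.4]
gripper_width: 0.0369
grasp_force: 67.7
clock: 18.45
position: [0.424, -0.0419, 0.0467]
ee_rot: [-0.004, 1.0, -0.0, 0.0]
wrist_force: [-0.7, 0.1, 0.1]
gripper_width: 0.0597
grasp_force: 0.0
clock: 19.87
position: [0.5136, -0.1916, 0.2463]
ee_rot: [-0.003, 1.0, 0.0, -0.0]
wrist_force: [0.5, 0.1, 1.0]
gripper_width: 0.0856
grasp_force: 0.0
inlay [118.5145 202.442 ] 276.0 [ 0.5533 -0.3475] -6.179435729980469
inlay [249.5075 197.9793] 290.0 [ 0.547  -0.1969] 27.652917861938477
inlay [169.7294  45.7238] 449.0 [ 0.3879 -0.277 ] 9.017014503479004
barrel [330.7347 123.6389] 348.0 [ 9. 48.] [ 0.4629 -0.1117]
barrel [320.2243  84.8765] 982.5 [36. 34.] [ 0.4246 -0.1252]
barrel [404.2755  84.0446] 1000.5 [36. 35.] [ 0.4232 -0.0401]
```

```bash
python3 -m handwheel '0.22 -0.035 0 0 0 0.91;0.22 -0.035 0 0 0 0.91;0.22 -0.035 0 0 0 0.91;0.22 -0.035 0 0 0 0.91;0.22 -0.035 0 0 0 0.92;0.22 -0.035 0 0 0 0.92;0 0 -1 0 0 0;0 0 -1 0 0 0;0 0 -1 0 0 0;0 0 -1 0 0 0;0 0 -1 0 0 0;0 0 0 0 0 0;0 0 0 0 0 0'; python3 -m handwheel '0 0 -1 0 0 0;0 0 -1 0 0 0;0 0 -0.6 0 0 0;0 0 -0.5 0 0 0;0 0 0 0 0 0;0 0 0 0 0 0'; python3 -m handwheel '0 0 0 0 0 0;0 0 0 0 0 0;0 0 0 0 0 0;0 0 0 0 0 0;0 0 0 0 0 0' 1 60; python3 -m handwheel '0 0 0.5 0 0 0;0 0 1 0 0 0;0 0 1 0 0 0;0 0 1 0 0 0;0 0 1 0 0 0;0 0 1 0 0 0;0 0 0 0 0 0;0 0 0 0 0 0'
```

```text
clock: 21.0
position: [0.546, -0.196, 0.1215]
ee_rot: [-0.241, 0.971, 0.0, -0.001]
wrist_force: [0.7, 0.5, 0.8]
gripper_width: 0.0851
grasp_force: 0.0
clock: 21.5
position: [0.5473, -0.1971, 0.0454]
ee_rot: [-0.24, 0.971, -0.0, 0.0]
wrist_force: [0.5, -0.2, 0.2]
gripper_width: 0.0856
grasp_force: 0.0
clock: 21.92
position: [0.5474, -0.1974, 0.0451]
ee_rot: [-0.24, 0.971, -0.001, 0.001]
wrist_force: [-1.1, -1.1, 5.6]
gripper_width: 0.0341
grasp_force: 59.8
clock: 22.58
position: [0.5474, -0.1973, 0.1832]
ee_rot: [-0.24, 0.971, -0.001, 0.001]
wrist_force: [0.2, 0.3, -2.2]
gripper_width: 0.034
grasp_force: 60.7
```

```bash
python3 -m handwheel '0.417 0.883 0 0 0 -0.496;0.417 0.883 0 0 0 -0.496;0.417 0.883 0 0 0 -0.496;0.417 0.883 0 0 0 -0.496;0.417 0.883 0 0 0 -0.496;0.417 0.883 0 0 0 -0.496;0.417 0.883 0 0 0 -0.496;0.417 0.883 0 0 0 -0.496;0.417 0.883 0 0 0 -0.496;0.417 0.883 0 0 0 -0.496;0.417 0.883 0 0 0 -0.496;0.417 0.883 0 0 0 -0.496;0 0 -1 0 0 0;0 0 -1 0 0 0;0 0 -0.6 0 0 0;0 0 0 0 0 0;0 0 0 0 0 0;0 0 0 0 0 0'
```

```text
clock: 24.08
position: [0.672, 0.0678, 0.1172]
ee_rot: [0.017, 1.0, 0.0, 0.0]
wrist_force: [-0.0, 0.1, -2.2]
gripper_width: 0.0336
grasp_force: 60.7
```

```bash
python3 -m handwheel '0.02 -0.01 -0.6 0 0 0;0 0 -0.3 0 0 0;0 0 -0.2 0 0 0;0 0 -0.2 0 0 0;0 0 -0.2 0 0 0;0 0 -0.2 0 0 0;0 0 -0.2 0 0 0;0 0 -0.2 0 0 0;0 0 -0.1 0 0 0;0 0 0 0 0 0;0 0 0 0 0 0'
```

```text
clock: 25.0
position: [0.6727, 0.0672, 0.0636]
ee_rot: [0.017, 1.0, -0.0, 0.001]
wrist_force: [-5.8, -2.0, 10.0]
gripper_width: 0.0339
grasp_force: 63.2
```

```bash
python3 -m handwheel '0 0 0 0 0 0;0 0 0 0 0 0;0 0 0 0 0 0;0 0 0 0 0 0' -1;  python3 -m handwheel '0 0 0.5 0 0 0;0 0 1 0 0 0;0 0 1 0 0 0;0 0 1 0 0 0;0 0 1 0 0 0;0 0 1 0 0 0;0 0 1 0 0 0;0 0 1 0 0 0;-0.46 -0.97 0 0 0 0;-0.46 -0.97 0 0 0 0;-0.46 -0.97 0 0 0 0;-0.46 -0.97 0 0 0 0;-0.46 -0.97 0 0 0 0;-0.46 -0.97 0 0 0 0;-0.46 -0.97 0 0 0 0' >/dev/null; python3 snap.py m7; python3 -m handwheel '-0.46 -0.97 0 0 0 0;-0.46 -0.97 0 0 0 0;-0.46 -0.97 0 0 0 0;-0.46 -0.97 0 0 0 0;-0.46 -0.97 0 0 0 0;-0.46 -0.97 0 0 0 0;0 0 0 0 0 0;0 0 0 0 0 0;0 0 0 0 0 0' ; python3 snap.py m8
python3 - <<'E'
from h import *
for n in("m7","m8"):
  im,i=load(n)
  for rc,a,c in inlays(im): print(n,"inlay",cen(c),a,plane(i,cen(c),.0745)[:2],plane(i,cen(c),.094)[:2],yaw(i,c,.074)[2])
  b=im.min(2)>190
  for rc,a,c in blobs(b,300,4000): print("collar?",cen(c),a,yaw(i,c,.032))
E
```

```text
clock: 25.33
position: [0.6725, 0.0676, 0.0613]
ee_rot: [0.017, 1.0, 0.0, -0.0]
wrist_force: [-1.1, -0.4, -0.8]
gripper_width: 0.0802
grasp_force: 0.0
clock: 27.38
position: [0.5231, -0.2475, 0.2496]
ee_rot: [0.017, 1.0, -0.0, 0.0]
wrist_force: [-0.2, 0.6, -0.1]
gripper_width: 0.085
grasp_force: 0.0
m7 inlay [ 10.4134 249.9539] 191.5 [ 0.6818 -0.4036] [ 0.6726 -0.3861] 40.26358413696289
m7 inlay [406.8506 235.941 ] 271.0 [0.6799 0.0769] [0.6709 0.0668] -1.9809341430664062
m7 inlay [325.8759 235.9781] 274.0 [ 0.6766 -0.0203] [ 0.6677 -0.0248] -1.9812088012695312
m7 inlay [ 29.2759 141.1347] 310.5 [ 0.5521 -0.3495] [ 0.5504 -0.3351] -6.377311706542969
collar? [255.6913 313.6417] 1655.5 (array([ 815.8, -111.1]), array([84.2, 74. ]), -23.810531616210938)
collar? [272.7384 214.3281] 599.5 (array([662.9, -81.3]), array([26.4, 43.7]), -1.6075286865234375)
collar? [273.9065 142.5212] 725.5 (array([568.3, -78.3]), array([27. , 43.1]), -1.9801483154296875)
collar? [ 61.1576 131.403 ] 708.5 (array([ 551.9, -349.4]), array([56. , 56.9]), -6.121795654296875)
collar? [89.5291 78.7616] 621.5 (array
[... 1418 characters left out ...]
63281)
collar? [208.9452 130.3728] 574.5 (array([ 482.5, -302.3]), array([33.1, 32.5]), -2.0122222900390625)
collar? [257.8945 117.8264] 756.5 (array([ 469.8, -241.3]), array([36.5, 37.7]), -2.01092529296875)
collar? [351.7583  76.5669] 1138.0 (array([ 425.1, -120.8]), array([65., 58.]), -2.0108795166015625)
collar? [421.2341  73.0012] 975.5 (array([423.6, -38.3]), array([56.9, 57.6]), -2.00927734375)
collar? [29.8873 53.3484] 386.0 (array([ 388.6, -500.2]), array([25. , 24.3]), -2.00927734375)
collar? [55.9734 74.6142] 758.5 (array([ 415.7, -474.9]), array([114.2,   9.8]), 4.970312595367432)
collar? [229.4068  51.5813] 1005.0 (array([ 388.2, -277. ]), array([57.2, 57.3]), 9.363149642944336)
```

```bash
python3 -m handwheel '0.3 -1 0 0 0 -0.21;0.3 -1 0 0 0 -0.21;0.3 -1 0 0 0 -0.21;0.3 -1 0 0 0 -0.2;0 0 -1 0 0 0;0 0 -1 0 0 0;0 0 -1 0 0 0;0 0 -1 0 0 0;0 0 -1 0 0 0;0 0 0 0 0 0;0 0 0 0 0 0'; python3 -m handwheel '0 0 -1 0 0 0;0 0 -1 0 0 0;0 0 -0.6 0 0 0;0 0 -0.55 0 0 0;0 0 0 0 0 0;0 0 0 0 0 0'; python3 -m handwheel '0 0 0 0 0 0;0 0 0 0 0 0;0 0 0 0 0 0;0 0 0 0 0 0;0 0 0 0 0 0' 1 60; python3 -m handwheel '0 0 0.5 0 0 0;0 0 1 0 0 0;0 0 1 0 0 0;0 0 1 0 0 0;0 0 1 0 0 0;0 0 1 0 0 0;0 0 0 0 0 0;0 0 0 0 0 0'
```

```text
clock: 28.35
position: [0.5528, -0.3464, 0.1233]
ee_rot: [0.052, 0.999, 0.001, -0.001]
wrist_force: [0.4, 0.6, 0.9]
gripper_width: 0.0853
grasp_force: 0.0
clock: 28.85
position: [0.5537, -0.3476, 0.047]
ee_rot: [0.053, 0.999, -0.0, 0.001]
wrist_force: [0.3, 0.3, 1.0]
gripper_width: 0.0852
grasp_force: 0.0
clock: 29.27
position: [0.5535, -0.3481, 0.0465]
ee_rot: [0.053, 0.999, -0.001, 0.001]
wrist_force: [-0.2, 0.1, 4.6]
gripper_width: 0.0338
grasp_force: 59.6
clock: 29.93
position: [0.5535, -0.348, 0.1849]
ee_rot: [0.053, 0.999, -0.001, 0.001]
wrist_force: [0.0, 0.9, -2.6]
gripper_width: 0.0335
grasp_force: 60.2
```

```bash
python3 -m handwheel '0.075 0.938 0 0 0 0.06;0.075 0.938 0 0 0 0.06;0.075 0.938 0 0 0 0.06;0.075 0.938 0 0 0 0.06;0.075 0.938 0 0 0 0.06;0.075 0.938 0 0 0 0.06;0.075 0.938 0 0 0 0.06;0.075 0.938 0 0 0 0.06;0.075 0.938 0 0 0 0.06;0.075 0.938 0 0 0 0.06;0.075 0.938 0 0 0 0.06;0.075 0.938 0 0 0 0.06;0.075 0.938 0 0 0 0.06;0.075 0.938 0 0 0 0.06;0 0 -1 0 0 0;0 0 -1 0 0 0;0 0 -0.6 0 0 0;0 0 0 0 0 0;0 0 0 0 0 0;0 0 0 0 0 0'
```

```text
clock: 31.6
position: [0.5793, -0.0195, 0.1185]
ee_rot: [0.017, 1.0, -0.0, 0.0]
wrist_force: [0.1, -0.3, -0.7]
gripper_width: 0.0339
grasp_force: 60.3
```

```bash
python3 -m handwheel '0.01 0 -0.6 0 0 0;0 0 -0.3 0 0 0;0 0 -0.2 0 0 0;0 0 -0.2 0 0 0;0 0 -0.2 0 0 0;0 0 -0.2 0 0 0;0 0 -0.2 0 0 0;0 0 -0.2 0 0 0;0 0 -0.1 0 0 0;0 0 0 0 0 0;0 0 0 0 0 0'; python3 -m handwheel '0 0 0 0 0 0;0 0 0 0 0 0;0 0 0 0 0 0;0 0 0 0 0 0' -1;  python3 -m handwheel '0 0 0.5 0 0 0;0 0 1 0 0 0;0 0 1 0 0 0;0 0 1 0 0 0;0 0 1 0 0 0;0 0 1 0 0 0;0 0 1 0 0 0;0 0 1 0 0 0;-0.58 -0.93 0 0 0 0;-0.58 -0.93 0 0 0 0;-0.58 -0.93 0 0 0 0;-0.58 -0.93 0 0 0 0;-0.58 -0.93 0 0 0 0;-0.58 -0.93 0 0 0 0;-0.58 -0.93 0 0 0 0;-0.58 -0.93 0 0 0 0;-0.58 -0.93 0 0 0 0;0 0 0 0 0 0;0 0 0 0 0 0;0 0 0 0 0 0' ; python3 snap.py m9
python3 - <<'E'
from h import *
for n in("m9",):
  im,i=load(n)
  for rc,a,c in inlays(im): print(n,"inlay",cen(c),a,plane(i,cen(c),.0745)[:2],plane(i,cen(c),.094)[:2],yaw(i,c,.074)[2])
  for rc,a,c in barrels(im): print("barrel",cen(c),a,plane(i,cen(c),.082)[:2])
  b=im.min(2)>190
  for rc,a,c in blobs(b,300,4000): print("collar?",cen(c),a,yaw(i,c,.032))
E
```

```text
clock: 32.52
position: [0.5799, -0.0196, 0.0653]
ee_rot: [0.017, 1.0, -0.0, 0.001]
wrist_force: [-5.4, -1.7, 16.1]
gripper_width: 0.0333
grasp_force: 62.4
clock: 32.85
position: [0.5794, -0.0194, 0.0624]
ee_rot: [0.016, 1.0, -0.0, -0.0]
wrist_force: [0.4, 0.5, 0.6]
gripper_width: 0.0799
grasp_force: 0.0
clock: 34.52
position: [0.449, -0.2285, 0.2508]
ee_rot: [0.017, 1.0, -0.0, 0.0]
wrist_force: [-0.5, 0.4, -0.2]
gripper_width: 0.0854
grasp_force: 0.0
m9 inlay [435.8115 274.5356] 255.5 [ 0.5918 -0.0066] [ 0.5797 -0.019 ] -1.9730453491210938
m9 inlay [ 10.971  263.0217] 207.0 [ 0.5576 -0.5333] [ 0.5475 -0.5157] -29.818191528320312
m9 inlay [207.3041 114.2369] 364.5 [ 0.3881 -0.277 ] [ 0.3876 -0.274 ] 9.651556015014648
barrel [349.3518 144.142 ] 838.0 [ 0.4244 -0.1248]
barrel [428.0417 140.2012] 820.0 [ 0.4231 -0.0403]
barrel [500.5698 135.6615] 1439.5 [0.4209 0.0369]
collar? [413.5525 247.2471] 477.5 (array([589.7,  -8.3]), array([58.7, 56.5]), -1.9720535278320312)
collar? [457.2336 243.6904] 1041.5 (array([605. ,  34.3]), array([174.7, 113.4]), -1.9717254638671875)
collar? [199.3731 184.6749] 465.0 (array([ 477.2, -300.5]), array([32.5, 32. ]), -1.9711685180664062)
collar? [330.2227 134.8021] 785.0 (array([ 426.1, -124.6]), array([58. , 56.5]), -1.9697265625)
collar? [399.7051 132.8551] 820.0 (array([424.7, -38.6]), array([57. , 57.4]), -1.9683456420898438)
collar? [ 29.5566 118.2735] 315.0 (array([ 386.6, -499.2]), array([23.8, 24.4]), -13.864364624023438)
collar? [ 54.1912 137.1728] 625.0 (array([ 413.4, -474.4]), array([114. ,   9.7]), 4.913749694824219)
collar? [218.7901 110.5606] 853.5 (array([ 388.2, -276.9]), array([57.1, 57.1]), 9.425920486450195)
```

View pics/m9.png

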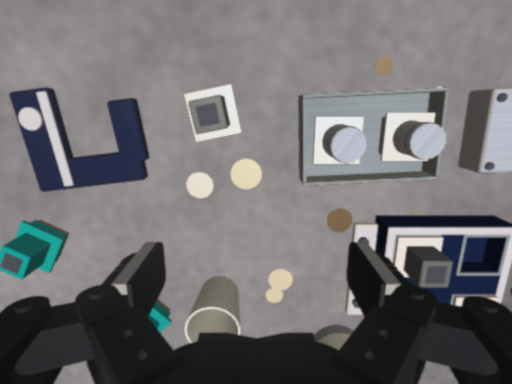

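Both old heaters stand in the tray at (348,144) and (428,140). The last new heater is at (207,114), clear of the moulding.

```bash
python3 -m handwheel '-0.813 -0.646 0 0 0 0.757;-0.813 -0.646 0 0 0 0.757;-0.813 -0.646 0 0 0 0.757;0 0 -1 0 0 0;0 0 -1 0 0 0;0 0 -1 0 0 0;0 0 -1 0 0 0;0 0 -1 0 0 0;0 0 0 0 0 0;0 0 0 0 0 0'; python3 -m handwheel '0 0 -1 0 0 0;0 0 -1 0 0 0;0 0 -0.6 0 0 0;0 0 -0.55 0 0 0;0 0 0 0 0 0;0 0 0 0 0 0'; python3 -m handwheel '0 0 0 0 0 0;0 0 0 0 0 0;0 0 0 0 0 0;0 0 0 0 0 0;0 0 0 0 0 0' 1 60; python3 -m handwheel '0 0 0.5 0 0 0;0 0 1 0 0 0;0 0 1 0 0 0;0 0 1 0 0 0;0 0 1 0 0 0;0 0 1 0 0 0;0 0 1 0 0 0;0 0 0 0 0 0;0 0 0 0 0 0'
```

```text
clock: 35.4
position: [0.3879, -0.276, 0.1249]
ee_rot: [-0.083, 0.997, 0.001, -0.001]
wrist_force: [0.3, -0.2, 0.8]
gripper_width: 0.0853
grasp_force: 0.0
clock: 35.9
position: [0.3887, -0.2772, 0.0481]
ee_rot: [-0.083, 0.997, -0.0, 0.0]
wrist_force: [0.2, 1.1, 0.3]
gripper_width: 0.0854
grasp_force: 0.0
clock: 36.32
position: [0.3885, -0.2775, 0.0476]
ee_rot: [-0.082, 0.997, -0.001, 0.001]
wrist_force: [-1.0, -0.3, 6.0]
gripper_width: 0.0331
grasp_force: 59.2
clock: 37.07
position: [0.3884, -0.2774, 0.2105]
ee_rot: [-0.082, 0.997, -0.001, 0.001]
wrist_force: [0.7, 0.2, -2.9]
gripper_width: 0.0335
grasp_force: 60.3
```

```bash
python3 -m handwheel '0.518 0.928 0 0 0 -0.151;0.518 0.928 0 0 0 -0.151;0.518 0.928 0 0 0 -0.151;0.518 0.928 0 0 0 -0.151;0.518 0.928 0 0 0 -0.151;0.518 0.928 0 0 0 -0.151;0.518 0.928 0 0 0 -0.151;0.518 0.928 0 0 0 -0.151;0.518 0.928 0 0 0 -0.151;0.518 0.928 0 0 0 -0.151;0.518 0.928 0 0 0 -0.151;0.518 0.928 0 0 0 -0.151;0.518 0.928 0 0 0 -0.151;0.518 0.928 0 0 0 -0.151;0.518 0.928 0 0 0 -0.151;0 0 0 0 0 0;0 0 0 0 0 0'; python3 -m handwheel '0 0 -1 0 0 0;0 0 -1 0 0 0;0 0 -1 0 0 0;0 0 -0.6 0 0 0;0 0 0 0 0 0;0 0 0 0 0 0;0 0 0 0 0 0'
```

```text
clock: 38.48
position: [0.5819, 0.072, 0.2069]
ee_rot: [0.015, 1.0, -0.0, -0.002]
wrist_force: [0.2, -0.3, -3.0]
gripper_width: 0.0334
grasp_force: 60.6
clock: 39.07
position: [0.5824, 0.0705, 0.1202]
ee_rot: [0.017, 1.0, 0.0, 0.001]
wrist_force: [0.3, 0.1, -2.6]
gripper_width: 0.0334
grasp_force: 60.6
```

```bash
python3 -m handwheel '0.01 0 -0.6 0 0 0;0 0 -0.3 0 0 0;0 0 -0.2 0 0 0;0 0 -0.2 0 0 0;0 0 -0.2 0 0 0;0 0 -0.2 0 0 0;0 0 -0.2 0 0 0;0 0 -0.2 0 0 0;0 0 -0.1 0 0 0;0 0 0 0 0 0;0 0 0 0 0 0'; python3 -m handwheel '0 0 0 0 0 0;0 0 0 0 0 0;0 0 0 0 0 0;0 0 0 0 0 0' -1;  python3 -m handwheel '0 0 0.5 0 0 0;0 0 1 0 0 0;0 0 1 0 0 0;0 0 1 0 0 0;0 0 1 0 0 0;0 0 1 0 0 0;0 0 1 0 0 0;0 0 1 0 0 0;-1 -0.5 0.5 0 0 0;-1 -0.5 0.5 0 0 0;-1 -0.5 0.5 0 0 0;0 0 0 0 0 0;0 0 0 0 0 0;0 0 0 0 0 0' ; python3 snap.py m10
python3 - <<'E'
from h import *
im,i=load("m10")
for rc,a,c in inlays(im): print("inlay",cen(c),a,plane(i,cen(c),.094)[:2],yaw(i,c,.094)[2])
for rc,a,c in blobs(im.max(2)<50,150,2500): print("dark",cen(c),a,plane(i,cen(c),.097)[:2])
E
```

```text
clock: 39.98
position: [0.5829, 0.0707, 0.0666]
ee_rot: [0.016, 1.0, -0.0, 0.001]
wrist_force: [-5.8, -3.1, 15.9]
gripper_width: 0.0337
grasp_force: 62.9
clock: 40.32
position: [0.5825, 0.071, 0.0638]
ee_rot: [0.016, 1.0, 0.0, -0.0]
wrist_force: [0.6, 0.4, 0.3]
gripper_width: 0.0797
grasp_force: 0.0
clock: 41.48
position: [0.5078, 0.0335, 0.2893]
ee_rot: [0.016, 1.0, 0.0, 0.0]
wrist_force: [-0.2, 0.8, -0.7]
gripper_width: 0.0856
grasp_force: 0.0
inlay [285.4087 285.432 ] 192.5 [0.6719 0.0692] -1.9315643310546875
inlay [216.5 285.5] 194.0 [ 0.6689 -0.0227] -1.9329681396484375
inlay [212.4682 223.524 ] 236.0 [ 0.5803 -0.0217] -1.926727294921875
inlay [286.9523 222.4877] 237.5 [0.5821 0.0718] -1.926513671875
dark [261.8482 178.4171] 274.5 [0.5236 0.0419]
dark [503.157  182.7567] 664.5 [0.5386 0.3308]
```

View pics/m10.png

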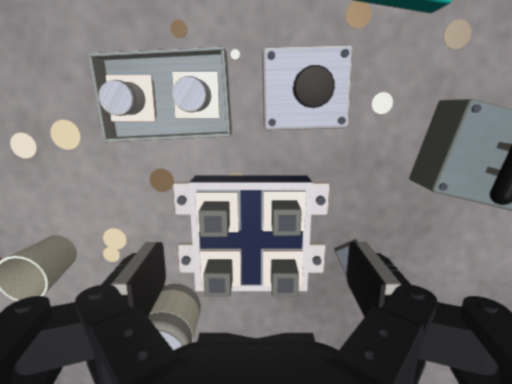

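```bash
python3 - <<'E'
from h import *
V=[]
for n,p in(("m10",(314,87)),("m5",(443,58)),("m2",(377,64))):
    im,i=load(n); x,y=p; m=np.zeros(im.shape[:2],bool); m[max(0,y-35):y+35,x-35:x+35]=1
    bl=max(blobs((im.max(2)<62)&m,80,4000),key=lambda b:b[1]); c=bl[0][0]
    print(n,c,bl[0][1],plane(i,c,.097)[:2]); V.append((i,np.array(c)))
print(tri(V))
E
```

```text
m10 (308.8974609375, 91.81230163574219) (38.24876403808594, 27.015649795532227) [0.427  0.0966]
m5 (441.75006103515625, 57.75001525878906) (43.133514404296875, 53.740108489990234) [0.4217 0.0986]
m2 (375.5, 64.0) (36.0, 37.0) [0.4219 0.0992]
(array([0.4245, 0.0948, 0.1063]), np.float64(0.002874829229069805))
```

```bash
python3 -m handwheel '-0.858 0.655 0 0 0 0;-0.858 0.655 0 0 0 0;-0.858 0.655 0 0 0 0;-0.858 0.655 0 0 0 0;0 0 -1 0 0 0;0 0 -1 0 0 0;0 0 -1 0 0 0;0 0 -1 0 0 0;0 0 -1 0 0 0;0 0 -1 0 0 0;0 0 -0.5 0 0 0;0 0 -0.4 0 0 0;0 0 0 0 0 0;0 0 0 0 0 0' 1; python3 -m handwheel '0 0 -0.3 0 0 0;0 0 -0.3 0 0 0;0 0 -0.3 0 0 0;0 0 -0.3 0 0 0;0 0 -0.2 0 0 0;0 0 -0.1 0 0 0;0 0 0 0 0 0;0 0 0 0 0 0'
```

```text
clock: 42.7
position: [0.4219, 0.0991, 0.1169]
ee_rot: [0.016, 1.0, 0.0, -0.0]
wrist_force: [1.3, 0.2, 0.6]
gripper_width: -0.0003
grasp_force: 0.0
clock: 43.37
position: [0.4217, 0.0989, 0.079]
ee_rot: [0.016, 1.0, -0.0, -0.0]
wrist_force: [0.2, 0.5, -0.9]
gripper_width: 0.0001
grasp_force: 0.0
```

```bash
python3 - <<'E'
from h import *
a=read_camera("side"); b=read_camera("top")
f=lambda im:cv2.resize(im,(400,400),interpolation=cv2.INTER_CUBIC)
cv2.imwrite("pics/c2.png",np.hstack([f(a[130:210,180:260]),f(b[170:250,160:240])]))
E
```

```text
(no output)
```

View pics/c2.png

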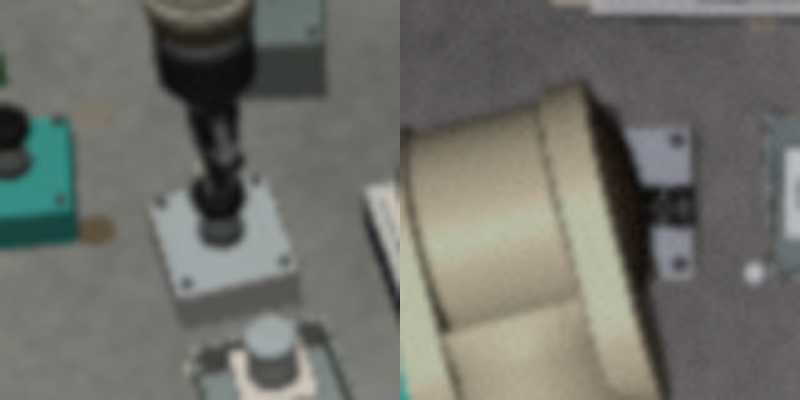

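```bash
python3 - <<'E'
from h import *
def proj(i,p):
    K,T=np.array(i["camera_matrix"]),np.array(i["pose"]); q=np.linalg.inv(T)@np.append(p,1); q=K@[q[0],-q[1],-q[2]]; return q[:2]/q[2]
s=camera_info("side"); print(r.state()["position"],r.state()["wrist_force"])
for z in(.04,.077,.097,.13): print(z,proj(s,[.422,.099,z]), (proj(s,[.422,.099,z])-[180,130])*5)
for n in("m2","m5","m10"):
    im,i=load(n); print(n,[np.round(proj(i,[.422,.099,z])) for z in(.045,.077,.097)])
E
```

```text
[0.4219 0.099  0.0794] [ 1.14   -1.223   0.4062]
0.04 [224.4801 176.8963] [222.4005 234.4817]
0.077 [223.8631 170.7685] [219.3155 203.8425]
0.097 [223.5215 167.3756] [217.6074 186.8778]
0.13 [222.9448 161.6488] [214.7242 158.2438]
m2 [array([361.,  69.]), array([370.,  66.]), array([375.,  64.])]
m5 [array([416.,  65.]), array([431.,  61.]), array([442.,  58.])]
m10 [array([304.,  89.]), array([308.,  88.]), array([311.,  87.])]
```

```bash
python3 - <<'E'
from h import *
a=cv2.imread("pics/side0.png"); b=read_camera("side")
for x in(219,222,225,228): print(x,a[158:186,x].max(1).tolist(),b[158:186,x].max(1).tolist(),sep="\n")
s=cv2.imread("pics/s1.png")
E
```

```text
219
[115, 115, 118, 126, 142, 144, 126, 87, 54, 35, 29, 31, 44, 67, 102, 129, 130, 123, 125, 136, 152, 163, 166, 165, 166, 167, 168, 165]
[53, 75, 93, 105, 123, 133, 121, 88, 55, 35, 30, 33, 45, 68, 103, 129, 131, 125, 126, 137, 153, 164, 168, 168, 168, 169, 169, 166]
222
[115, 121, 148, 178, 187, 161, 104, 46, 19, 21, 22, 24, 25, 26, 19, 30, 55, 67, 66, 58, 66, 114, 153, 168, 169, 168, 167, 167]
[31, 40, 45, 42, 35, 26, 26, 34, 42, 44, 40, 31, 28, 25, 19, 28, 55, 67, 65, 58, 68, 116, 155, 169, 170, 170, 168, 170]
225
[113, 116, 132, 161, 176, 156, 102, 44, 22, 21, 24, 21, 24, 21, 19, 36, 58, 68, 66, 58, 58, 103, 147, 165, 167, 167, 167, 166]
[69, 78, 85, 82, 63, 38, 28, 30, 31, 27, 26, 25, 25, 21, 19, 36, 60, 68, 68, 57, 59, 104, 148, 166, 168, 168, 169, 168]
228
[114, 114, 113, 113, 113, 116, 113, 104, 89, 73, 60, 55, 67, 92, 119, 120, 105, 93, 93, 110, 137, 157, 165, 165, 165, 165, 166, 161]
[104, 102, 86, 67, 61, 78, 101, 104, 89, 74, 61, 56, 68, 93, 121, 121, 106, 94, 92, 111, 137, 158, 166, 167, 167, 167, 167, 162]
```

```bash
for k in 1; do python3 -m handwheel '0 0 -0.15 0 0 0;0 0 0 0 0 0;0 0 0 0 0 0'; python3 -m handwheel '0 0 -0.15 0 0 0;0 0 0 0 0 0;0 0 0 0 0 0';  done | grep -E "pos|force|width"; python3 - <<'E'
from h import *
a=cv2.imread("pics/side0.png"); b=read_camera("side")
print(a[158:186,222].max(1).tolist(),b[158:186,222].max(1).tolist(),sep="\n")
E
```

```text
position: [0.4218, 0.099, 0.0753]
wrist_force: [0.3, 0.5, 0.2]
gripper_width: -0.0002
grasp_force: 0.0
position: [0.4218, 0.099, 0.0716]
wrist_force: [0.2, 1.0, 4.1]
gripper_width: 0.0004
grasp_force: 1.8
[115, 121, 148, 178, 187, 161, 104, 46, 19, 21, 22, 24, 25, 26, 19, 30, 55, 67, 66, 58, 66, 114, 153, 168, 169, 168, 167, 167]
[30, 26, 31, 44, 40, 30, 24, 23, 31, 43, 47, 45, 34, 27, 25, 23, 42, 60, 65, 59, 66, 117, 155, 169, 170, 169, 169, 169]
```

```bash
(python3 -m handwheel '0 0 -0.2 0 0 0;0 0 -0.2 0 0 0;0 0 0 0 0 0;0 0 0 0 0 0'; python3 -m handwheel '0 0 -0.2 0 0 0;0 0 0 0 0 0;0 0 0 0 0 0'; python3 -m handwheel '0 0 -0.12 0 0 0;0 0 0 0 0 0;0 0 0 0 0 0';python3 -m handwheel '0 0 -0.08 0 0 0;0 0 0 0 0 0;0 0 0 0 0 0' )| grep -E "pos|wrist_f"
```

```text
position: [0.4219, 0.099, 0.0619]
wrist_force: [-0.1, -0.1, 6.2]
position: [0.4219, 0.099, 0.0571]
wrist_force: [-1.2, -1.2, 7.8]
position: [0.4221, 0.099, 0.0551]
wrist_force: [-4.6, -1.2, 15.6]
position: [0.4223, 0.0991, 0.055]
wrist_force: [-11.1, -2.3, 31.3]
```

```bash
python3 -m handwheel '0 0 0.5 0 0 0;0 0 0.5 0 0 0;0 0 1 0 0 0;0 0 1 0 0 0;0 0 1 0 0 0;0 0 1 0 0 0;0 0 1 0 0 0;0.37 1 0 0 0 0;0.37 1 0 0 0 0;0.37 1 0 0 0 0;0.37 1 0 0 0 0;0.37 1 0 0 0 0;0.37 1 0 0 0 0;0 0 0 0 0 0;0 0 0 0 0 0' 
python3 - <<'E'
from h import *
a=read_camera("side"); w=read_camera("wrist")
print(a[158:186,222].max(1).tolist())
cv2.imwrite("pics/c3.png",np.hstack([cv2.resize(a[80:180,180:280],(400,400)),cv2.resize(w,(400,300))[:,:].repeat(1,0) if 0 else cv2.copyMakeBorder(cv2.resize(w,(400,300)),0,100,0,0,0)]))
E
```

```text
clock: 46.4
position: [0.4769, 0.2497, 0.2004]
ee_rot: [0.015, 1.0, -0.001, -0.001]
wrist_force: [-0.3, -0.3, 0.8]
gripper_width: -0.0
grasp_force: 0.0
[116, 122, 149, 181, 188, 162, 104, 45, 20, 22, 23, 26, 27, 26, 19, 29, 56, 68, 66, 59, 67, 117, 155, 169, 170, 170, 169, 170]
```

View pics/c3.png

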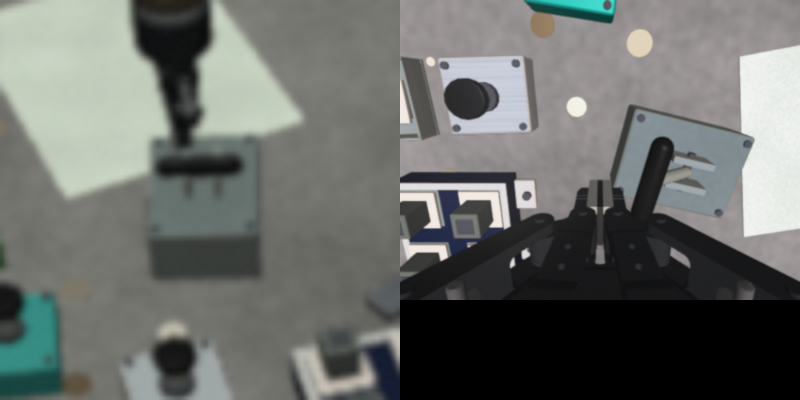

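The plunger head is back up in the side view. The handle bar lies to the +y side of the fingers in the wrist view. Next I push the handle to on.

```bash
python3 -m handwheel '0 0 -1 0 0 0;0 0 -1 0 0 0;0 0 -0.8 0 0 0;0 0 -0.6 0 0 0;0 0 0 0 0 0;0.06 0.3 0 0 0 0;0.06 0.3 0 0 0 0;0.06 0.3 0 0 0 0;0.06 0.3 0 0 0 0;0.06 0.3 0 0 0 0'; python3 -m handwheel '0.06 0.3 0 0 0 0;0.06 0.3 0 0 0 0;0.06 0.3 0 0 0 0;0.06 0.3 0 0 0 0;0.06 0.3 0 0 0 0;0.06 0.3 0 0 0 0;0.06 0.3 0 0 0 0;0.06 0.3 0 0 0 0;0.06 0.3 0 0 0 0;0 0 0 0 0 0;0 0 0 0 0 0;0 0 0 0 0 0'
python3 - <<'E'
from h import *
a=read_camera("side"); 
for rc,ar,c in blobs(a.max(2)[60:160,170:300]<50,15,600): print(np.array(rc[0])+[170,60],rc[1],ar)
E
```

```text
clock: 47.33
position: [0.485, 0.2837, 0.1194]
ee_rot: [0.017, 1.0, -0.003, 0.001]
wrist_force: [-11.5, -35.9, 30.3]
gripper_width: 0.0
grasp_force: 19.4
clock: 48.33
position: [0.498, 0.3538, 0.1162]
ee_rot: [0.016, 1.0, -0.0, -0.0]
wrist_force: [0.2, -0.2, 0.4]
gripper_width: -0.0004
grasp_force: 0.0
[180. 155.] (8.0, 8.0) 53.5
[226.1216  95.2703] (35.7314338684082, 18.15980339050293) 325.0
[212.5  65.5] (11.0, 13.0) 103.0
```

Next I retreat upward and check the handle, plunger, heaters and tray.

```bash
python3 -m handwheel '0 -0.6 0 0 0 0;0 -0.6 0.3 0 0 0;0 0 1 0 0 0;0 0 1 0 0 0;0 0 1 0 0 0;0 0 1 0 0 0;0 0 1 0 0 0;0 0 1 0 0 0;0 0 1 0 0 0;-0.3 -1 0 0 0 0;-0.3 -1 0 0 0 0;-0.3 -1 0 0 0 0;-0.3 -1 0 0 0 0;-0.3 -1 0 0 0 0;-0.3 -1 0 0 0 0;-0.3 -1 0 0 0 0;-0.3 -1 0 0 0 0;0 0 0 0 0 0;0 0 0 0 0 0;0 0 0 0 0 0'
python3 - <<'E'
from h import *
a=read_camera("side"); w=read_camera("wrist"); i=camera_info("wrist")
for rc,ar,c in blobs(a.max(2)[60:160,170:300]<50,15,600): print(np.array(rc[0])+[170,60],rc[1],ar,plane(camera_info("side"),np.array(rc[0])+[170,60],.147))
for rc,ar,c in inlays(w): print("inlay",cen(c),ar,plane(i,cen(c),.094)[:2])
cv2.imwrite("pics/c4.png",np.hstack([cv2.resize(a[80:230,170:320],(384,384)),w[:,:416]]))
E
```

```text
clock: 50.05
position: [0.438, 0.1233, 0.2996]
ee_rot: [0.017, 1.0, 0.0, 0.001]
wrist_force: [0.1, -0.4, -0.5]
gripper_width: -0.0001
grasp_force: 0.0
[180. 155.] (8.0, 8.0) 53.5 [0.2692 0.1686 0.147 ]
[223.3428  95.7912] (44.226219177246094, 22.902862548828125) 446.5 [0.5194 0.4626 0.147 ]
[204.   63.5] (7.0, 8.0) 36.5 [0.4924 0.7194 0.147 ]
inlay [157.8507 325.9125] 129.5 [ 0.6681 -0.0219]
inlay [150.5911 271.4516] 187.5 [ 0.5808 -0.0212]
```

View pics/c4.png

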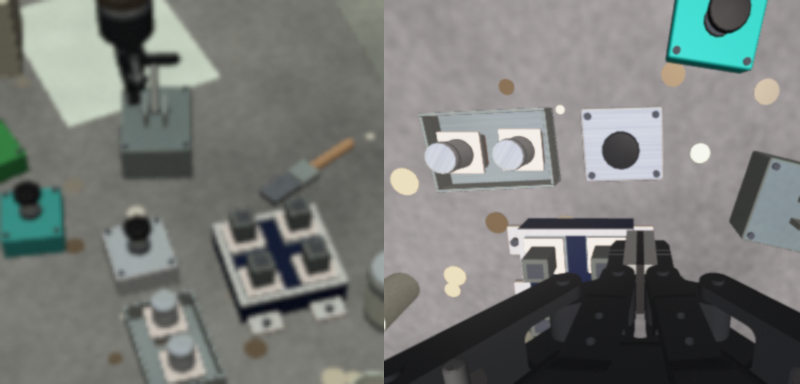

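The bar is back at its starting pixel (about 230,103), so the handle is on. The plunger is up, four square heaters are home, both old ones are in the tray, and the arm is clear.

```bash
python3 -c "
from rig import r
print(r.finish_job())"
```

```text
the job is handed in; nothing more can be done
None
```

I handed the job in at about 50 s with every step done, going by the last camera views: both old heaters in the tray, all three new heaters and the fitted one home in the mould, the plunger pressed to its stop and back up, and the isolator on; no verdict came back.

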